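Turn round a row of sample bottles from rack to rack

ROBOT

A 6-joint arm with a two-finger parallel gripper is mounted at the origin on a cart in front of the work surface, level with it; the furniture and walls round the work are solid. World frame = base frame: x ahead of the robot, y to its left, z up, the work surface at z = 0. Lengths are in m, angles in rad, forces in N, time in s.
With the tool pointing down it reaches from about 0.35 to 0.975 m from the base axis. Payload 4.9 kg.
Tool frame: the origin (TCP) lies at the very end of the fingers, on their centre line; the grasp point (between the pads) lies 19 mm behind it; z points along the fingers, x is the direction in which the jaws open and shut, and the axes are right-handed (so a half turn about z gives the same grasp; the last joint's range is limited). The gripper opens to 85 mm and grips with 20 to 120 N. Pads are 22 mm wide; open, the fingers measure 114 mm over their backs; the gripper's body (76 mm by 85 mm) begins 54 mm behind the grasp point. The pads swing forward as they close: fully open they stand 13 mm farther back than shut.
Start: joints at [1.007, 0.053, 1.613, -0, 1.476, -0.119], TCP at [0.269, 0.564, 0.231] pointing down, gripper open.
Joint ranges: [-3.01, 3.01], [-1.01, 2.22], [0.06, 2.58], [-1.02, 4.17], [0.09, 2.62], [-3.14, 3.14]. Speed limits (rad/s): [2.57, 2.57, 3.14, 3.14, 3.14, 3.14].

INTERFACE

Orientations are given as a rotation vector (axis times angle).
In Python, from station import monitor, imaging, ticket gives the robot as it stands.
- The arm moves only by the tool step_arm, never from a script. Its argument "targets" is one flat list of numbers, 4 for each row, row after row: the shift along the tool's x, y, z in m, then the turn about the tool's z in rad. In form: [tx, ty, tz, roll, tx, ty, tz, roll, ...]. A call has 1 to 12 rows; each row is the pose to reach, as a shift and turn from the pose measured when the call began, along the tool's axes at that moment; what a row does not reach only later rows make up. A row lasts 1/12 s, in which the tool goes at most 41.7 mm and 7.16 degrees, less where a joint would pass 70% of its speed; a pose out of reach is approached as far as the arm can. A call with a gripper value outside its range is refused whole. "grip" is the finger opening in m, from 0 to 0.0854, set as the call begins (left out, the last holds). The fingers move at their own pace and stop on an object; "force" is the grip in N (left out, the last holds). Time passes only in rows, so rows that repeat a pose let the fingers close. It gives the time, the measured TCP pose, the force and the opening at its end, in the units of the state.
- monitor.get_obs(): the state, without advancing time (a new reading comes with each control period).
- imaging.get_image(name): name is "scene" or "top"; returns a dict with "color" (420x560x3 uint8, red, green, blue), "depth" (420x560 float32, m along the optical axis (not along the pixel's ray), 0 where there is no reading), "fov_y" (degrees; the focal length in pixels is half the picture's height over the tangent of half this angle, whatever the lens; pixels are square), "cx", "cy" (the principal point, pixels), "R" (3x3) and "t" (3): a world point X has camera coordinates R X + t. Camera axes: x right, y down, z forward; pixel columns grow to the right and rows downward; lengths in m; the calibration is good to about 2 mm. A picture is of the moment at which its call begins.
- ticket.finish_job(): hands the job in, once; it reports no verdict.
Trained networks look in a picture, given as the dict that the camera call returned (one of the last four; its "shot" number tells which), for a name from the list of things; names that differ only in an ending like _2 or _b are one class to them, and where a whole thing is asked for, a point or a joint stands for the part that bears it (a point fixed in the world has none). Each returns a list of dicts, best first, with "score" (0 to 1); they miss things now and then, are a little off and sometimes report something else, mostly with a low value. They report only what shows in the picture. A call takes as long as a camera call. They do not tell look-alikes from the thing itself.
- imaging.search_frame(name, picture): "uv" ([column, row] in pixels, amid what is visible of it).
- imaging.mark_of(name, picture): "uv" ([column, row] in pixels: a listed point, or the origin of a listed thing).
The state is a dict: "t": time; "q": joint angles; "dq": joint speeds; "effort": joint torques, N m; "tool_pos": TCP position; "tool_rot": TCP orientation; "contact_force": force on the tool from outside, world axes, zero at the start; "wrist_torque": the same for the moment, N m; "opening": finger opening in m.
Only numpy, scipy, OpenCV 4.12 (cv2) and the standard library are available. Lean on these libraries where they do the work, as an engineer would, in place of code of your own. Each camera call takes 0.05 s, during which the arm holds its last target.

TASK

Move the four sample bottles from the black rack with the coloured tiles into the wells of the empty yellow rack, in reverse order: the bottle that stands leftmost now goes into the rightmost well, the second from the left into the second well from the right, and so on. Keep every bottle upright throughout and leave all four standing on the floors of their wells.

Things in the scene. Friction and masses are not known exactly. Their poses are not given: they have to be found in the camera images.
- blue_mid (a point): Centre, half-way up, of the loose amber bottle with a blue screw cap, 30 mm diameter, 66 mm tall, 30 g. Its z axis points up its axis; it is round, so its yaw means nothing. It starts upright on the blue tile. To keep the fingertips clear of the rims of tile and well, grip it about 10 mm above this point.
- black_mid (a point): Centre, half-way up, of the loose clear pale bottle with a black screw cap, 27 mm diameter, 56 mm tall, 30 g. Its z axis points up its axis; it is round, so its yaw means nothing. It starts upright on the white tile. To keep the fingertips clear of the rims of tile and well, grip it about 10 mm above this point.
- green_mid (a point): Centre, half-way up, of the loose small clear pale bottle with a green screw cap, 22 mm diameter, 46 mm tall, 30 g. Its z axis points up its axis; it is round, so its yaw means nothing. It starts upright on the green tile. To keep the fingertips clear of the rims of tile and well, grip it about 10 mm above this point.
- red_mid (a point): Centre, half-way up, of the loose amber bottle with a white label and a red cap, 26 mm diameter, 60 mm tall, 30 g. Its z axis points up its axis; it is round, so its yaw means nothing. It starts upright on the red tile. To keep the fingertips clear of the rims of tile and well, grip it about 10 mm above this point.
- blue_tile: Blue square tile, 52 x 52 x 10 mm, fixed on the black rack at one of its four places and never moved. Origin at the centre of its underside. A round recess 40 mm wide and 6 mm deep in its top (floor 4 mm above the origin) holds the bottle with the blue cap at the start. The tile shows afterwards where that bottle stood.
- white_tile: White square tile, 52 x 52 x 10 mm, fixed on the black rack at one of its four places and never moved. Origin at the centre of its underside. A round recess 40 mm wide and 6 mm deep in its top (floor 4 mm above the origin) holds the bottle with the black cap at the start. The tile shows afterwards where that bottle stood.
- green_tile: Green square tile, 52 x 52 x 10 mm, fixed on the black rack at one of its four places and never moved. Origin at the centre of its underside. A round recess 40 mm wide and 6 mm deep in its top (floor 4 mm above the origin) holds the bottle with the green cap at the start. The tile shows afterwards where that bottle stood.
- red_tile: Red square tile, 52 x 52 x 10 mm, fixed on the black rack at one of its four places and never moved. Origin at the centre of its underside. A round recess 40 mm wide and 6 mm deep in its top (floor 4 mm above the origin) holds the bottle with the red cap at the start. The tile shows afterwards where that bottle stood.
- tile_rack: Black flat rack, 64 x 256 x 10 mm, fixed, carrying the four coloured tiles with the bottles. Origin at the centre of the slab's underside, y along its length (to the left as the robot sees it), x across it (away from the robot), z up. Its four places lie at y = +90, +30, -30 and -90 mm, x = 0, from the left; its top is 10 mm above the origin.
- yellow_rack: Yellow rack block, 64 x 256 x 16 mm, fixed, empty at the start. Origin and axes as for the black rack. Four round wells 46 mm wide, 8 mm deep, at y = +90, +30, -30, -90 mm, x = 0, from the left; floors 8 mm, rims 16 mm above the origin. It stands nearer to the robot than the black rack or behind it, roughly parallel (within 0.2 rad), 0.1 m or more away between centre lines.
There are look-alikes about, which are no part of the job. Leave any purple look-alike of the part that bears red_mid alone.

How it is judged:
By the outcome, as a careful person would: the job done as asked, in the order asked, and still so for the second after the job is handed in, with the robot touching nothing.
It also fails if it takes over 96 s, if anything falls off the work surface, if the arm or the gripper's body presses on something with over 40 N, if the wrist force passes 120 N, or if a joint passes its speed limit or range.

## Working session

There is one attempt and no reset: what is moved stays moved. The work goes in short steps, Python scripts to look and compute and a tool call to move; the robot and the scene stay as the last step left them, time stands still between calls to the robot, and variables do not carry over. Pictures are saved under pics/ and viewed, and the job is handed in when it is done.

Besides the shell and the picture viewer there is one more tool, called after "Emit:" by a JSON object that holds its "fn" and its "kwargs". step_arm: Moves the arm, as the interface text tells. Its arguments: {"type":"object","properties":{"targets":{"type":"array","items":{"type":"number"}},"grip":{"type":"number"},"force":{"type":"number"}},"required":["targets"]}

```bash
ls; mkdir -p pics; cat > h.py <<'E'
import numpy as np, cv2
from station import monitor, imaging, ticket
def K(p):
    f=p["color"].shape[0]/2/np.tan(np.radians(p["fov_y"])/2); return f,p["cx"],p["cy"]
def ray(p,uv):
    f,cx,cy=K(p); d=np.array([(uv[0]-cx)/f,(uv[1]-cy)/f,1.]); R=np.array(p["R"]);t=np.array(p["t"])
    return -R.T@t, R.T@d
def at_z(p,uv,z):
    c,d=ray(p,uv); return c+d*(z-c[2])/d[2]
def at_d(p,uv):
    c,d=ray(p,uv); u,v=int(round(uv[0])),int(round(uv[1])); return c+d*p["depth"][v,u]
def proj(p,X):
    f,cx,cy=K(p); x=np.array(p["R"])@np.array(X)+np.array(p["t"]); return np.array([cx+f*x[0]/x[2],cy+f*x[1]/x[2]])
def save(p,n): cv2.imwrite("pics/"+n,p["color"][:,:,::-1])
E
python3 - <<'E'
from h import *
np.set_printoptions(precision=4,suppress=True)
print(monitor.get_obs())
for n in ("top","scene"):
    p=imaging.get_image(n); save(p,n+"0.png")
    print(n,p["fov_y"],p["cx"],p["cy"],ray(p,(p["cx"],p["cy"])))
    for k in ("blue_mid","black_mid","green_mid","red_mid","blue_tile","white_tile","green_tile","red_tile","tile_rack","yellow_rack"):
        z={"blue_mid":.047,"black_mid":.042,"green_mid":.037,"red_mid":.044}.get(k,.01 if "tile" in k and k!="tile_rack" else 0)
        for r in imaging.mark_of(k,p)[:4]:
            print(k,np.round(r["uv"],1),round(r["score"],2),at_z(p,r["uv"],z),at_d(p,r["uv"]))
E
```

```text
pics
{'t': 0.0, 'q': array([ 1.007 ,  0.0534,  1.6143,  0.    ,  1.476 , -0.119 ]), 'dq': array([-0.0001, -0.0002,  0.    , -0.0008,  0.0015,  0.0005]), 'effort': array([  0.0004, -39.3681, -37.0176,  -0.0001,   0.0071,   0.    ]), 'tool_pos': array([0.2686, 0.5637, 0.2301]), 'tool_rot': array([ 2.656 ,  1.6762, -0.003 ]), 'contact_force': array([-0.1556, -0.0046, -0.4256]), 'wrist_torque': array([-0.0267, -0.0205, -0.005 ]), 'opening': 0.0859299068163376}
top 56.08674947778244 275.7723973568073 215.5466229022239 (array([ 0.399 , -0.1629,  0.8944]), array([ 0.1567,  0.008 , -0.9876]))
blue_mid [293.3 176.6] 0.71 [ 0.6205 -0.1949  0.047 ] [ 0.609  -0.1932  0.0907]
black_mid [318.5 194.6] 0.43 [ 0.5807 -0.2503  0.042 ] [ 0.5758 -0.2479  0.0653]
red_mid [246.2 154.1] 0.59 [ 0.6735 -0.0899  0.044 ] [ 0.661  -0.0932  0.0828]
red_mid [348.9 288.1] 0.53 [ 0.3778 -0.3107  0.044 ] [ 0.3782 -0.3082  0.0584]
red_mid [291.3 185.9] 0.24 [ 0.6001 -0.1904  0.044 ] [ 0.6    -0.1904  0.0443]
red_mid [254.3 246.5] 0.24 [ 0.4664 -0.1095  0.044 ] [ 0.4681 -0.1082  0.0221]
blue_tile [294.9 186.6] 0.76 [ 
[... 938 characters left out ...]
58 [ 0.6437 -0.1443  0.037 ] [ 0.6334 -0.1358  0.0435]
green_mid [261.2 215.2] 0.35 [ 0.5826 -0.1761  0.037 ] [ 0.5981 -0.1911  0.0262]
red_mid [403.4 230.2] 0.95 [ 0.3626 -0.2839  0.044 ] [ 0.3737 -0.3046  0.0317]
red_mid [190.2 208.7] 0.68 [ 0.6844 -0.0994  0.044 ] [ 0.664  -0.085   0.0559]
white_tile [288.  209.3] 0.68 [ 0.6012 -0.266   0.01  ] [ 0.5764 -0.2391  0.0279]
green_tile [227.9 218.1] 0.85 [ 0.6586 -0.1633  0.01  ] [ 0.6307 -0.14    0.0284]
red_tile [196.6 224.5] 0.93 [ 0.6814 -0.108   0.01  ] [ 0.6597 -0.0923  0.0238]
tile_rack [244.  219.8] 0.6 [ 0.646  -0.1918  0.    ] [ 0.6201 -0.1686  0.0178]
yellow_rack [281.9 272.5] 0.82 [ 0.4694 -0.1084  0.    ] [ 0.4451 -0.0828  0.0231]
```

View pics/top0.png

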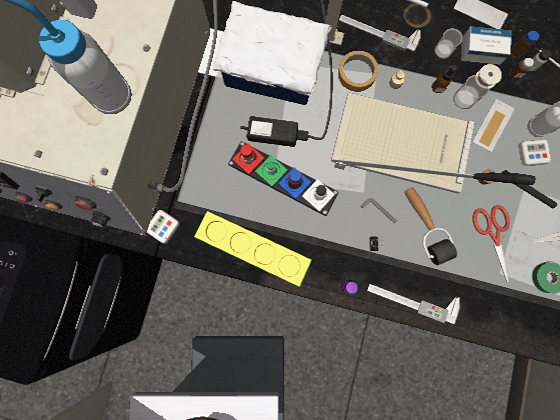

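View pics/scene0.png

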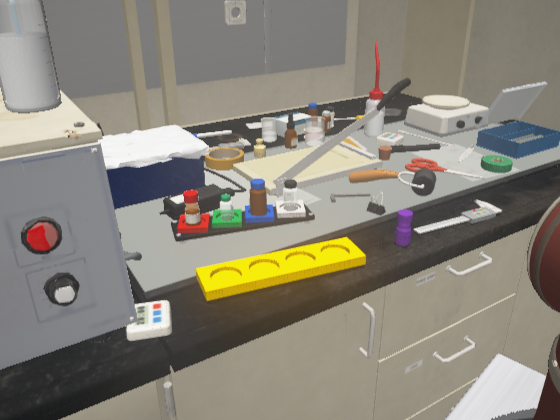

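```bash
python3 - <<'E'
from h import *
np.set_printoptions(precision=4,suppress=True)
p=imaging.get_image("top"); s=imaging.get_image("scene")
cv2.imwrite("pics/topc.png",cv2.resize(p["color"][130:300,190:370,::-1],None,fx=4.2,fy=3.5,interpolation=cv2.INTER_CUBIC)[:595])
cv2.imwrite("pics/scenec.png",cv2.resize(s["color"][150:310,140:360,::-1],None,fx=3.6,fy=3.6,interpolation=cv2.INTER_CUBIC))
for uv in [(350,230),(320,225),(300,130),(200,190),(400,240),(278,275),(229,235),(253,247),(207,220),(302,278),(360,170),(400,170),(440,173),(500,178),(540,195)]: print("top",uv,at_d(p,uv))
for uv in [(340,225),(150,250),(230,278),(280,268),(320,260),(320,165),(370,120),(400,90)]: print("sc",uv,at_d(s,uv))
# yellow masks
for n,q in (("top",p),("scene",s)):
    h=cv2.cvtColor(q["color"],cv2.COLOR_RGB2HSV); m=cv2.inRange(h,(22,120,120),(35,255,255))
    k,l,st,c=cv2.connectedComponentsWithStats(m)
    for i in range(1,k):
        if st[i,4]>100: print(n,st[i],c[i])
    print(np.isfinite(q["depth"]).all())
E
```

```text
top (350, 230) [ 0.5063 -0.3237  0.006 ]
top (320, 225) [ 0.5178 -0.256   0.0069]
top (300, 130) [ 0.734  -0.2117  0.0325]
top (200, 190) [0.6    0.0191 0.0066]
top (400, 240) [ 0.4832 -0.435   0.0076]
top (278, 275) [ 0.4056 -0.1605  0.0256]
top (229, 235) [ 0.4935 -0.052   0.025 ]
top (253, 247) [ 0.4669 -0.1054  0.0236]
top (207, 220) [ 0.5274 -0.0021  0.024 ]
top (302, 278) [ 0.3991 -0.2126  0.0266]
top (360, 170) [ 0.6459 -0.3509  0.0076]
top (400, 170) [ 0.6237 -0.4184  0.0862]
top (440, 173) [ 0.6064 -0.4857  0.125 ]
top (500, 178) [ 0.5798 -0.5687  0.1872]
top (540, 195) [ 0.5825 -0.7495  0.0219]
sc (340, 225) [ 0.4914 -0.2862  0.007 ]
sc (150, 250) [ 0.6717 -0.0021  0.0065]
sc (230, 278) [ 0.5002 -0.0286  0.0152]
sc (280, 268) [ 0.4545 -0.0887  0.0241]
sc (320, 260) [ 0.4246 -0.1468  0.0241]
sc (320, 165) [ 0.6754 -0.4528  0.0286]
sc (370, 120) [ 0.7429 -0.7449  0.0566]
sc (400, 90) [ 0.5679 -0.5855  0.1902]
top [ 194  211  118   75 3361] [252.7102 248.0092]
True
scene [ 196  236  170   65 5388] [278.279  267.3701]
True
```

View pics/topc.png

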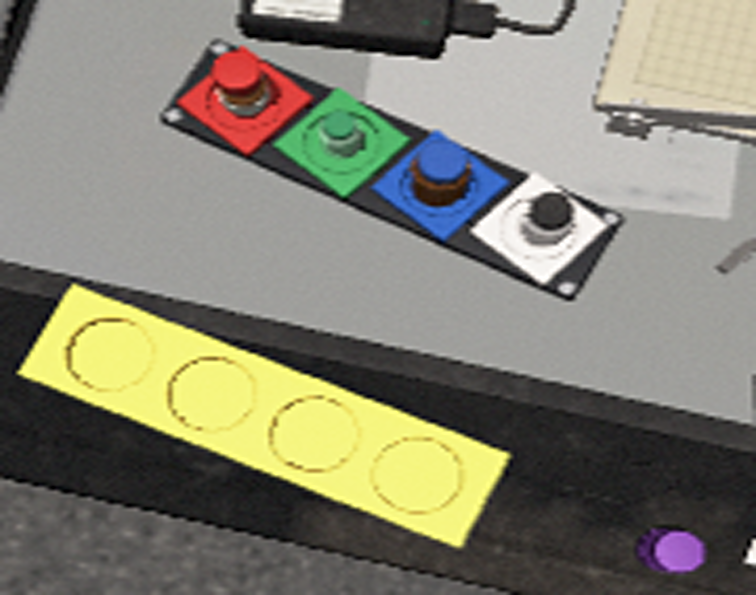

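View pics/scenec.png

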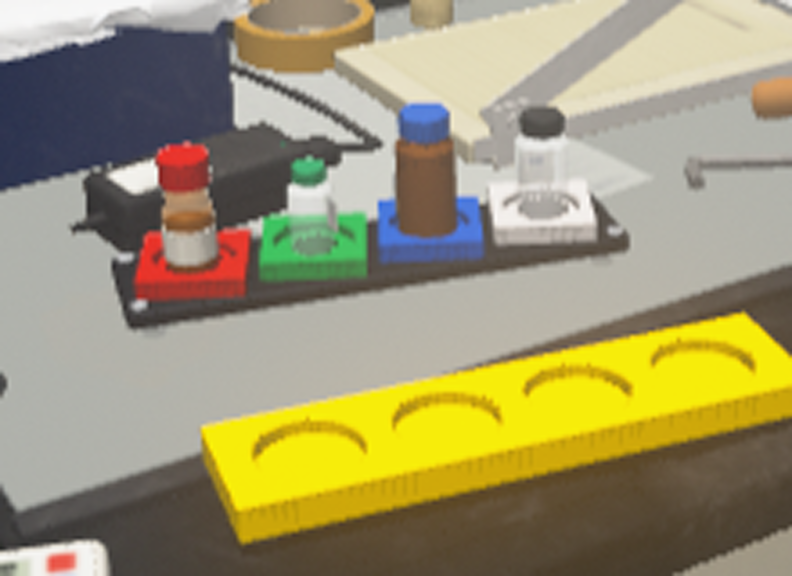

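```bash
cat >> h.py <<'E'
def cloud(p):
    f,cx,cy=K(p); h,w=p["depth"].shape; v,u=np.mgrid[:h,:w]; d=p["depth"].astype(float)
    X=np.stack([(u-cx)/f*d,(v-cy)/f*d,d],-1)-np.array(p["t"]); X=X@np.array(p["R"]); X[d<=0]=np.nan; return X
E
python3 - <<'E'
from h import *
np.set_printoptions(precision=4,suppress=True)
for n in ("top","scene"):
    p=imaging.get_image(n); X=cloud(p); Z=X[...,2]
    hsv=cv2.cvtColor(p["color"],cv2.COLOR_RGB2HSV); m=cv2.inRange(hsv,(22,120,120),(35,255,255))>0
    if n=="top": regs={"mat":(slice(215,235),slice(330,360)),"mat2":(slice(165,200),slice(195,215)),"bench":(slice(262,275),slice(315,340)),"bench2":(slice(240,252),slice(186,196))}
    else: regs={"mat":(slice(215,235),slice(330,360)),"mat2":(slice(235,250),slice(140,160)),"bench":(slice(250,262),slice(375,395)),"bench2":(slice(290,300),slice(170,190)) }
    for k,r in regs.items(): print(n,k,np.nanpercentile(Z[r],[10,50,90]),p["color"][r].reshape(-1,3).mean(0))
    q=X[m]; q=q[np.isfinite(q[:,2])]; print(n,"yellow",np.percentile(q[:,2],[5,25,50,75,95]), np.histogram(q[:,2],np.arange(0,.036,.002))[0])
E
```

```text
top mat [0.0056 0.0075 0.0094] [158.94   158.7683 155.0933]
top mat2 [0.0055 0.0075 0.0095] [158.8214 158.6329 155.78  ]
top bench [-0.0017  0.0003  0.0023] [34.8338 34.2585 34.1262]
top bench2 [-0.002   0.0001  0.0019] [32.3917 32.1417 32.45  ]
top yellow [0.0137 0.0162 0.0224 0.0242 0.026 ] [ 31   7   1   6   6  12 126 538 496 116 216 845 775 154  11   0   0]
scene mat [0.006  0.0072 0.0083] [151.71   147.07   136.9117]
scene mat2 [0.0065 0.0075 0.0084] [176.8167 177.9    170.9667]
scene bench [-0.0016 -0.      0.0015] [85.7208 76.7792 67.3   ]
scene bench2 [-0.0004  0.0006  0.0032] [73.51  67.445 61.43 ]
scene yellow [0.0092 0.0156 0.0204 0.0235 0.0245] [  24    9   12  111  183  189  190  909  647  328  337 1671  766    0
    0    0    0]
```

```bash
python3 - <<'E'
from h import *
np.set_printoptions(precision=4,suppress=True)
def ortho(p,z,x0,y0,n,m,res):
    # rows: x decreasing downwards ; cols: y decreasing to right
    a=np.float32([[0,0],[m,0],[m,n],[0,n]])
    b=np.float32([proj(p,(x0-v*res,y0-u*res,z)) for u,v in a])
    return cv2.warpPerspective(p["color"],cv2.getPerspectiveTransform(b,a),(m,n),flags=cv2.INTER_LINEAR)
res=.0005
for n in ("top","scene"):
    p=imaging.get_image(n)
    o=ortho(p,.0235,.56,.02,380,540,res); cv2.imwrite(f"pics/o_y_{n}.png",o[:,:,::-1])
    o2=ortho(p,.0275,.74,-.03,420,560,res); cv2.imwrite(f"pics/o_b_{n}.png",o2[:,:,::-1])
    hsv=cv2.cvtColor(o,cv2.COLOR_RGB2HSV); m=cv2.inRange(hsv,(22,120,225 if n=="scene" else 120),(35,255,255))
    m=cv2.morphologyEx(m,cv2.MORPH_CLOSE,np.ones((25,25)))
    c=max(cv2.findContours(m,0,2)[0],key=cv2.contourArea); r=cv2.minAreaRect(c)
    bx=cv2.boxPoints(r); 
    print(n,"yellow c",.56-r[0][1]*res,.02-r[0][0]*res,"size",np.array(r[1])*res,"ang",r[2]); 
    hsv=cv2.cvtColor(o2,cv2.COLOR_RGB2HSV)
    for k,(lo,hi) in {"red":((0,150,80),(8,255,255)),"green":((55,100,60),(80,255,255)),"blue":((105,120,60),(125,255,255)),"white":((0,0,200),(180,40,255))}.items():
        m=cv2.inRange(hsv,lo,hi); m=cv2.morphologyEx(m,cv2.MORPH_OPEN,np.ones((7,7))); m=cv2.morphologyEx(m,cv2.MORPH_CLOSE,np.ones((31,31)))
        c=max(cv2.findContours(m,0,2)[0],key=cv2.contourArea); r=cv2.minAreaRect(c)
        print(n,k,.74-r[0][1]*res,-.03-r[0][0]*res,np.array(r[1])*res,r[2])
E
```

```text
top yellow c 0.4658362731933594 -0.10080582427978516 size [0.2639 0.067 ] ang 24.91802406311035
top red 0.6701165161132813 -0.09105364227294921 [0.0584 0.0541] 42.165889739990234
top green 0.6402670135498046 -0.14518241119384767 [0.0549 0.0547] 42.74542999267578
top blue 0.6118126220703125 -0.1976276092529297 [0.0549 0.0554] 42.61406326293945
top white 0.5852824096679687 -0.25064839172363285 [0.0533 0.0545] 42.13759231567383
scene yellow c 0.4663705673217774 -0.10235717010498047 size [0.2621 0.0681] ang 24.838064193725586
scene red 0.6642538986206055 -0.08884358596801759 [0.0536 0.0719] 42.61406326293945
scene green 0.6349341506958007 -0.14065138244628905 [0.053  0.0698] 43.39399719238281
scene blue 0.6065759582519531 -0.19369337463378908 [0.0524 0.065 ] 41.987213134765625
scene white 0.59925 -0.263 [0.1025 0.093 ] 90.0
```

View pics/o_b_top.png

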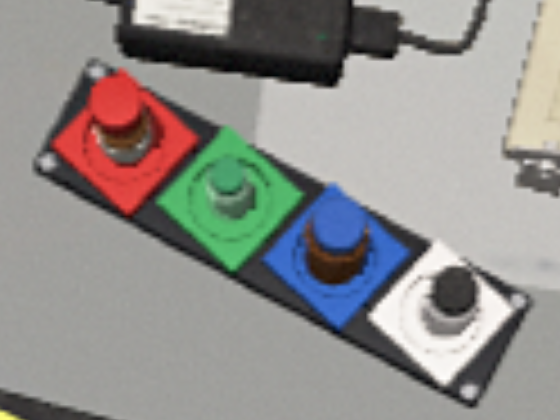

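View pics/o_y_scene.png

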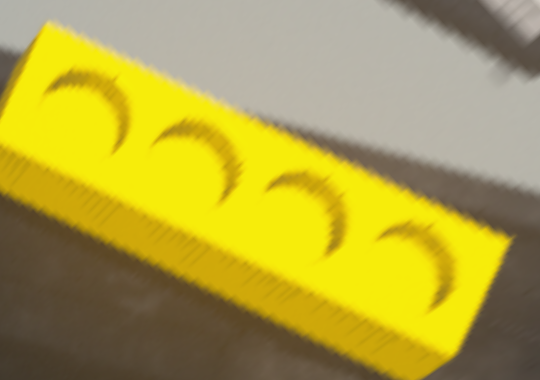

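```bash
python3 - <<'E'
from h import *
np.set_printoptions(precision=4,suppress=True)
caps={"red":(.0815,((0,150,60),(8,255,255))),"green":(.0675,((60,80,40),(85,255,255))),"blue":(.0875,((105,120,60),(125,255,255))),"black":(.0775,((0,0,0),(180,255,70)))}
C={"red":(.670,-.091),"green":(.640,-.145),"blue":(.612,-.198),"black":(.585,-.251)}
for n in ("top","scene"):
    p=imaging.get_image(n); X=cloud(p); hsv=cv2.cvtColor(p["color"],cv2.COLOR_RGB2HSV)
    for k,(zt,(lo,hi)) in caps.items():
        near=np.hypot(X[...,0]-C[k][0],X[...,1]-C[k][1])<.028
        m=near&(X[...,2]>zt-.006)&(X[...,2]<zt+.008)
        q=X[m]; e,r=cv2.minEnclosingCircle(q[:,:2].astype(np.float32)) if len(q) else ((0,0),0)
        mm=near&(X[...,2]>.034); b=X[mm]; e2,r2=cv2.minEnclosingCircle(b[:,:2].astype(np.float32))
        print(n,k,len(q),"zmax",np.round(np.percentile(b[:,2],98),4),"captop mean",q.mean(0),"circ",np.array(e),round(r,4),"| body",np.array(e2),round(r2,4))
    # wells
    c0=np.array([.466,-.1015]); a=-.434; ex=np.array([np.cos(a),np.sin(a)]); ey=np.array([-np.sin(a),np.cos(a)])
    d=X[...,:2]-c0; lx=d@ex; ly=d@ey
    top=(abs(lx)<.045)&(abs(ly)<.14)&(X[...,2]>.0205)&(X[...,2]<.029)
    pts=X[top][:,:2].astype(np.float32); r=cv2.minAreaRect((pts*1000)); print(n,"rect",r, "z",np.median(X[top][:,2]))
    u,v=lx[top],ly[top]
    print(" lx edges",np.percentile(u,[.5,1,3,97,99,99.5])," ly",np.percentile(v,[.5,1,3,97,99,99.5]))
    fl=(abs(lx)<.026)&(X[...,2]<.0195)&(X[...,2]>.012)
    for yy in (.09,.03,-.03,-.09):
        s=fl&(abs(ly-yy)<.027); print("  well",yy,s.sum(),lx[s].mean(),ly[s].mean(),[np.ptp(lx[s]),np.ptp(ly[s])],np.median(X[s][:,2]), X[s].mean(0)[:2])
E
```

```text
top red 106 zmax 0.0842 captop mean [ 0.6703 -0.0922  0.0814] circ [ 0.6709 -0.0918] 0.0125 | body [ 0.6704 -0.0921] 0.0131
top green 50 zmax 0.0701 captop mean [ 0.6406 -0.1443  0.0674] circ [ 0.6412 -0.144 ] 0.0086 | body [ 0.6407 -0.1453] 0.0121
top blue 116 zmax 0.0906 captop mean [ 0.6124 -0.1961  0.0879] circ [ 0.6125 -0.1964] 0.0128 | body [ 0.6133 -0.1953] 0.0161
top black 89 zmax 0.0804 captop mean [ 0.5836 -0.2511  0.0776] circ [ 0.5841 -0.2513] 0.0114 | body [ 0.5835 -0.2513] 0.0135
top rect ((465.3175964355469, -102.81672668457031), (256.2825927734375, 64.21296691894531), 64.79478454589844) z 0.023911524837289103
 lx edges [-0.0322 -0.0318 -0.031   0.0306  0.0315  0.0318]  ly [-0.1289 -0.1281 -0.1251  0.1219  0.1251  0.126 ]
  well 0.09 317 0.0005253313714056514 0.0894617740394767 [np.float64(0.047382568281721216), np.float64(0.04453093242896508)] 0.015866896966878735 [ 0.5041 -0.0206]
  well 0.03 324 6.120075872387036e-05 0.02895460297082088 [np.float64(0.044847455336632785), np.float64(0.044685787475928426)] 0.01602236185008365 [ 0.4782 -0.0753]
  well -0.03 330 -0.0002
[... 1024 characters left out ...]
   -0.1288 -0.1245  0.1216  0.1245  0.125 ]
  well 0.09 356 0.007129205417112554 0.08547440240555465 [np.float64(0.038248348517017354), np.float64(0.043232839659661834)] 0.01593406753118779 [ 0.5084 -0.0269]
  well 0.03 336 0.006825776126865289 0.024572412986405927 [np.float64(0.03716247132475742), np.float64(0.04305144880639843)] 0.01594118626022082 [ 0.4825 -0.0821]
  well -0.03 302 0.006387291921268539 -0.0360089964995917 [np.float64(0.03703560421372487), np.float64(0.04252030397764547)] 0.015863885989636752 [ 0.4567 -0.1369]
  well -0.09 279 0.005899671816661286 -0.09651621826320674 [np.float64(0.035748506019521425), np.float64(0.04103532664407665)] 0.015805701265228254 [ 0.4308 -0.1915]
```

```bash
python3 - <<'E'
from h import *
P=[]
for n in ("top","scene"):
    X=cloud(imaging.get_image(n)).reshape(-1,3); P.append(X[np.isfinite(X[:,2])])
X=np.concatenate(P)
print("rows x from .95 down, cols y from .6 to -.6 ; max z in cm")
ys=np.arange(.65,-.6,-.05)
print("      "+" ".join(f"{y*100:4.0f}" for y in ys))
for x in np.arange(.95,-.1,-.05):
    r=[]
    for y in ys:
        m=(abs(X[:,0]-x)<.025)&(abs(X[:,1]-y)<.025); r.append(f"{np.percentile(X[m,2],97)*100:4.0f}" if m.sum()>2 else "   .")
    print(f"{x*100:5.0f} "+" ".join(r))
E
```

```text
rows x from .95 down, cols y from .6 to -.6 ; max z in cm
        65   60   55   50   45   40   35   30   25   20   15   10    5   -0   -5  -10  -15  -20  -25  -30  -35  -40  -45  -50  -55
   95    .    .    .    .    .    .    .    .    .    .    .    .    .   19   11   11   11   11   11   36    3    1    1    1    6
   90    .    .    .    .    .    .    .    .    .   27   27   27   27   26   11   11   11   11   11    3    3    3    1    1    4
   85    .    .    .    .    .    .    .    .   34   32   31   27   27   10   11   11   11   11   11    3    3    3    5    1    9
   80    .    .    .    .    .    .    .    .   38   27   27   27   27    1    1   10   11   11   11    3    3    3    3    3    5
   75    .    .    .    .    .    .    .    .   37   27   43   43   27    1    1    4    4    4    2    3    3    3    3    3    3
   70    .    .    .    .    .    .    .   31   33   27   43   48   27    1    3    8    4    4    3    3    3    3    3    3    3
   65    .    .    .    .    4    3    3   27   27   27   40   40    4    1    3    8    7    3    1    6    8   10    3    3
[... 1139 characters left out ...]
  -79  -79  -79  -79  -79  -79  -79  -79  -79
   15    .    .    .   -8   -8   -9  -79  -79  -79  -70    0    0    0    0    0    0    0  -71  -79  -79  -79  -79  -79  -79  -79
   10    .  -79  -79  -79  -79  -79  -79  -79  -79  -70    0    0    0   27    0    0    0  -71  -79  -79  -79  -79  -79  -79  -79
    5  -79  -79  -79  -79  -79  -79  -79  -79  -79  -70  -69    .   23   24    .  -38  -69  -70  -79  -79  -79  -79  -79  -79  -79
   -0  -79  -79  -39  -41  -79  -79  -79  -79  -79  -79    .    .    .    .    .  -59  -69  -70  -79  -79  -79  -79  -79  -79  -79
   -5  -79  -79  -46  -42  -79  -79  -79  -79  -79    .    .    .    .    .    .    .  -69  -70  -79  -79  -79  -79  -79  -79  -79
```

Emit:
{"fn": "step_arm", "kwargs": {"targets": [-0.03,0.0255,-0.003,0.1,-0.06,0.051,-0.006,0.2,-0.09,0.0765,-0.009,0.3,-0.12,0.102,-0.012,0.4,-0.15,0.1275,-0.015,0.5,-0.18,0.153,-0.018,0.6,-0.21,0.1785,-0.021,0.7,-0.24,0.204,-0.024,0.8,-0.27,0.2295,-0.027,0.9,-0.3,0.255,-0.03,1.0,-0.33,0.2805,-0.03,1.1,-0.36,0.306,-0.03,1.2], "grip": 0.05, "force": 30}}

```text
t: 2.6
tool_pos: [0.3904, 0.1058, 0.262]
tool_rot: [-3.139, 0.123, -0.003]
contact_force: [1.9, 0.0, -0.7]
opening: 0.0499
```

```bash
cat >> h.py <<'E'
from scipy.spatial.transform import Rotation as Rn
def go(x,y,z,th=-.46):
    o=monitor.get_obs(); R=Rn.from_rotvec(o["tool_rot"]).as_matrix(); d=R.T@(np.array([x,y,z])-o["tool_pos"])
    cur=np.arctan2(R[1,0],R[0,0]); print("t %.2f pos %s th %.3f open %.4f F %s"%(o["t"],np.round(o["tool_pos"],4),cur,o["opening"],np.round(o["contact_force"],1)),"tilt",np.round(R[:2,2],4))
    print("  shift",np.round(d,4),"roll",round((cur-th+np.pi)%(2*np.pi)-np.pi,3),"dist",round(np.linalg.norm(d),3), "per-row at 40mm:",round(np.linalg.norm(d)/.04,1))
E
python3 -c "
from h import *
go(.43,-.05,.25)"
```

```text
t 2.60 pos [0.3904 0.1058 0.262 ] th -0.079 open 0.0499 F [ 1.9  0.  -0.7] tilt [0.0021 0.0002]
  shift [0.0517 0.1522 0.012 ] roll 0.381 dist 0.161 per-row at 40mm: 4.0
```

```bash
python3 -c "
from h import *
go(.67,-.092,.16)
go(.67,-.092,.0425)"
```

```text
t 2.60 pos [0.3904 0.1058 0.262 ] th -0.079 open 0.0499 F [ 1.9  0.  -0.7] tilt [0.0021 0.0002]
  shift [0.294  0.1752 0.1025] roll 0.381 dist 0.357 per-row at 40mm: 8.9
t 2.60 pos [0.3904 0.1058 0.262 ] th -0.079 open 0.0499 F [ 1.9  0.  -0.7] tilt [0.0021 0.0002]
  shift [0.2938 0.1753 0.22  ] roll 0.381 dist 0.407 per-row at 40mm: 10.2
```

Emit:
{"fn": "step_arm", "kwargs": {"targets": [0.0125,0.038,0.003,0.1,0.025,0.076,0.006,0.2,0.038,0.114,0.009,0.3,0.052,0.152,0.012,0.381,0.085,0.155,0.024,0.381,0.12,0.159,0.036,0.381,0.155,0.163,0.048,0.381,0.19,0.167,0.06,0.381,0.225,0.171,0.08,0.381,0.26,0.174,0.095,0.381,0.28,0.175,0.1,0.381,0.29,0.176,0.102,0.381]}}

```text
t: 3.6
tool_pos: [0.667, -0.0926, 0.1578]
tool_rot: [-3.058, 0.716, 0.002]
contact_force: [0.3, 0.6, 0.5]
opening: 0.0498
```

```bash
python3 - <<'E'
from h import *
go(.67,-.092,.0425)
p=imaging.get_image("scene"); cv2.imwrite("pics/s1.png",cv2.resize(p["color"][90:300,120:400,::-1],None,fx=2.8,fy=2.8))
E
```

```text
t 3.60 pos [ 0.667  -0.0926  0.1578] th -0.460 open 0.0498 F [0.3 0.6 0.5] tilt [-0.0009  0.001 ]
  shift [ 0.0026 -0.0019  0.1153] roll 0.0 dist 0.115 per-row at 40mm: 2.9
```

View pics/s1.png

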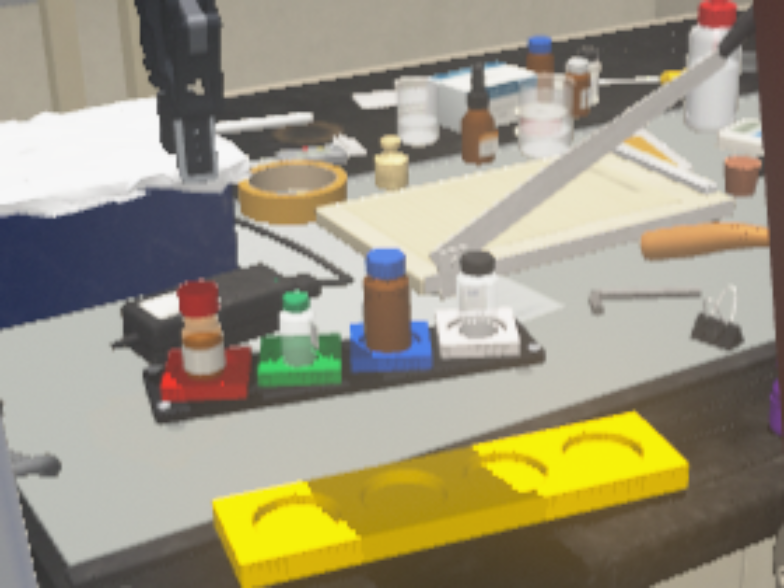

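```bash
python3 - <<'E'
from h import *
P=[]
for n in ("top","scene"):
    X=cloud(imaging.get_image(n)).reshape(-1,3); X=X[np.isfinite(X[:,2])&(X[:,2]<.1)]
    print(n)
    for x in np.arange(.76,.66,-.01):
        r=[]
        for y in np.arange(-.04,-.21,-.01):
            m=(abs(X[:,0]-x)<.005)&(abs(X[:,1]-y)<.005); r.append(f"{X[m,2].max()*1000:4.0f}" if m.sum() else "   .")
        print(f"{x:.2f}"," ".join(r))
E
```

```text
top
0.76    .    .    .    .    .    .    .   41   47   43   44   41   41   39   40    .   11
0.75    .    .    .    .    .    .    .   44   44   44   44   44   43   44   44   44   43
0.74    .    .    .    .    .    .    .   44   45   44   45   45   43   43   44   43   43
0.73    .    .    .    .    .    .   44   43   45   46   44   46   44   44   45   44   44
0.72    .    .    .    .    .    6   42   44   45   44   44   45   45   44   44   44   44
0.71    .    .    .    .    .    8   28   41   41   43   42   44   43   43   44   44   44
0.70    .    .    .    .    .   30   27   16   10   11    9   10    9   27   37   41   38
0.69    .    .    .    .    .    .   32   30   20   11   10    9   10   10   10   10   10
0.68    .    .    .    .    .   81   85   30   30   20   30   11   10   10   10   10   10
0.67    .    .    .    .    .   83   85   43   31   29   30   30   19   11   11   11   10
scene
0.76    8    9    8    8    8   39   42   42   42   42   40    .    .    .    .    .    .
0.75    8    9    9   25   25   42   43   42   42   43    .    .   42   42   41   42   41
0.74    8    9    9   26   27   43   42   43   43    .    .    .   42   43   42   42   42
0.73    9    8    9    8    8   42   42   42   42    .    .   42   42   43   43   44   43
0.72    9    8    8    9    8   42   42   44    .    .   42   42   43   43   42   42   42
0.71    8   10    8   17   19   38   39   39    .   36   42   41   42   43   43   43   42
0.70    9    9   17   19   27   29   28    .    .    .    .   37   36   38   42   42   39
0.69    8    9   18   28   29   29    .    .    .    .    .    8    .    .    .    .    6
0.68    9    9   19   29   81   82   82   28   29    .   19   27    .    .    .    .    8
0.67    9   19   29   29   83   83   83   52   29   28   29   29    .    .    .    .    .
```

Emit:
{"fn": "step_arm", "kwargs": {"targets": [0.0026,-0.002,0.02,0,0.0026,-0.002,0.045,0,0.0026,-0.002,0.07,0,0.0026,-0.002,0.09,0,0.0026,-0.002,0.105,0,0.0026,-0.002,0.1118,0,0.0026,-0.002,0.1118,0,0.0026,-0.002,0.1118,0], "grip": 0.038}}

```text
t: 4.42
tool_pos: [0.6696, -0.0919, 0.0502]
tool_rot: [-3.059, 0.715, -0.005]
contact_force: [1.5, -0.0, 0.3]
opening: 0.0382
```

```bash
python3 - <<'E'
from h import *
go(.67,-.092,.046)
p=imaging.get_image("scene"); cv2.imwrite("pics/s2.png",cv2.resize(p["color"][120:270,130:330,::-1],None,fx=3.9,fy=3.9))
E
```

```text
t 4.42 pos [ 0.6696 -0.0919  0.0502] th -0.459 open 0.0382 F [ 1.5 -0.   0.3] tilt [ 0.003  -0.0001]
  shift [ 0.0005 -0.0001  0.0042] roll 0.001 dist 0.004 per-row at 40mm: 0.1
```

View pics/s2.png

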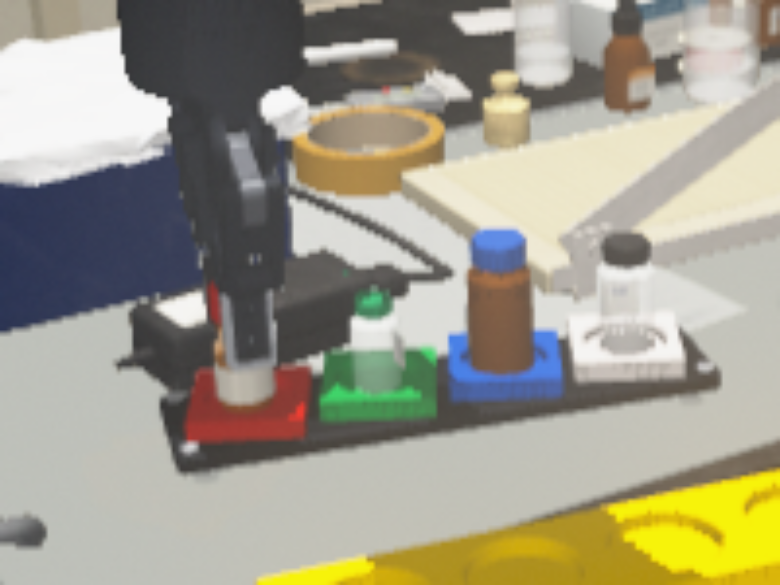

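Emit:
{"fn": "step_arm", "kwargs": {"targets": [0.0005,0,0.003,0,0.0005,0,0.003,0,0.0005,0,0.003,0,0.0005,0,0.003,0,0.0005,0,0.003,0,0.0005,0,0.003,0,0.0005,0,0.003,0], "grip": 0.015, "force": 30}}

```text
t: 5.05
tool_pos: [0.6723, -0.0926, 0.0503]
tool_rot: [-3.059, 0.715, -0.013]
contact_force: [-0.4, 0.9, 6.3]
opening: 0.0246
```

```bash
python3 - <<'E'
from h import *
go(.67,-.092,.17)
go(.4265,-.1846,.17)
E
```

```text
t 5.05 pos [ 0.6723 -0.0926  0.0503] th -0.459 open 0.0246 F [-0.4  0.9  6.3] tilt [ 0.008  -0.0014]
  shift [-0.0014  0.0002 -0.1198] roll 0.001 dist 0.12 per-row at 40mm: 3.0
t 5.05 pos [ 0.6723 -0.0926  0.0503] th -0.459 open 0.0246 F [-0.4  0.9  6.3] tilt [ 0.008  -0.0014]
  shift [-0.1786  0.1912 -0.1216] roll 0.001 dist 0.288 per-row at 40mm: 7.2
```

Emit:
{"fn": "step_arm", "kwargs": {"targets": [0,0,-0.006,0,0,0,-0.015,0,0,0,-0.03,0,0,0,-0.055,0,0,0,-0.08,0,0,0,-0.1,0,0,0,-0.11,0,0,0,-0.11,0]}}

```text
t: 5.72
tool_pos: [0.6734, -0.093, 0.165]
tool_rot: [-3.059, 0.715, -0.024]
contact_force: [0.1, 0.6, 0.9]
opening: 0.0244
```

```bash
python3 - <<'E'
from h import *
go(.4265,-.1846,.17)
p=imaging.get_image("scene"); cv2.imwrite("pics/s3.png",cv2.resize(p["color"][60:260,130:390,::-1],None,fx=3,fy=3))
E
```

```text
t 5.72 pos [ 0.6734 -0.093   0.165 ] th -0.459 open 0.0244 F [0.1 0.6 0.9] tilt [ 0.0148 -0.0031]
  shift [-0.1805  0.1916 -0.0083] roll 0.001 dist 0.263 per-row at 40mm: 6.6
```

View pics/s3.png

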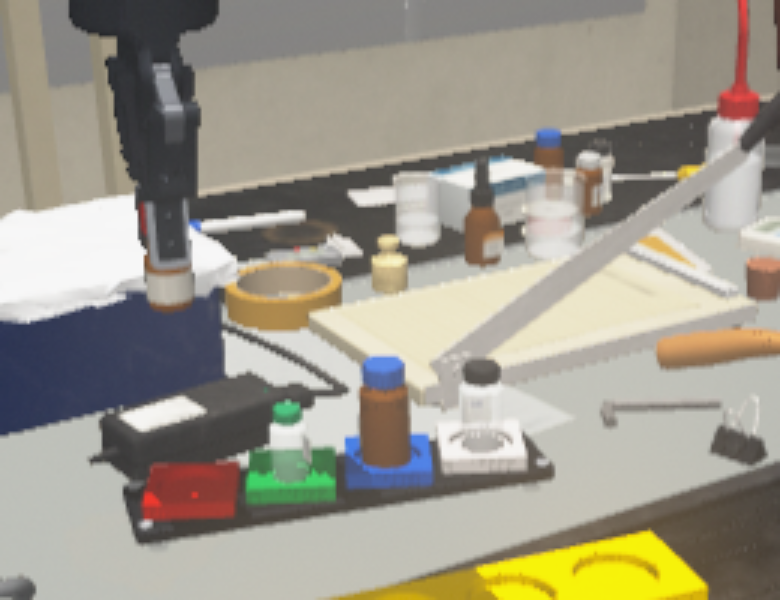

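Emit:
{"fn": "step_arm", "kwargs": {"targets": [-0.008,0.008,-0.005,0,-0.025,0.026,-0.008,0,-0.045,0.048,-0.008,0,-0.067,0.071,-0.008,0,-0.089,0.094,-0.008,0,-0.111,0.118,-0.008,0,-0.133,0.141,-0.008,0,-0.153,0.163,-0.008,0,-0.168,0.179,-0.008,0,-0.177,0.188,-0.008,0,-0.1805,0.1916,-0.008,0,-0.1805,0.1916,-0.008,0]}}

```text
t: 6.77
tool_pos: [0.4241, -0.1842, 0.1662]
tool_rot: [-3.057, 0.717, -0.015]
contact_force: [-0.8, 0.1, 0.6]
opening: 0.0236
```

```bash
python3 - <<'E'
from h import *
go(.4265,-.1846,.0455)
for n in ("scene","top"):
    p=imaging.get_image(n); save(p,n+"4.png")
E
```

```text
t 6.77 pos [ 0.4241 -0.1842  0.1662] th -0.461 open 0.0236 F [-0.8  0.1  0.6] tilt [ 0.0093 -0.0009]
  shift [ 0.0013 -0.0003  0.1207] roll -0.001 dist 0.121 per-row at 40mm: 3.0
```

View pics/scene4.png

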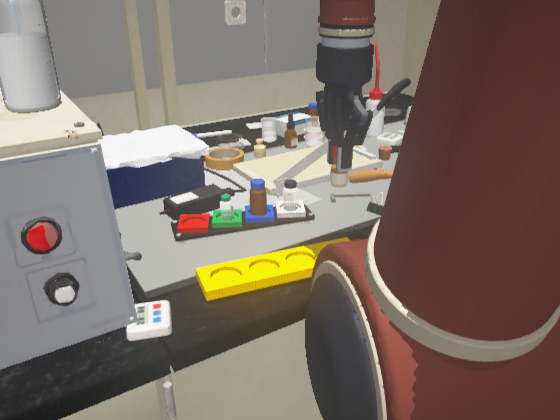

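View pics/top4.png

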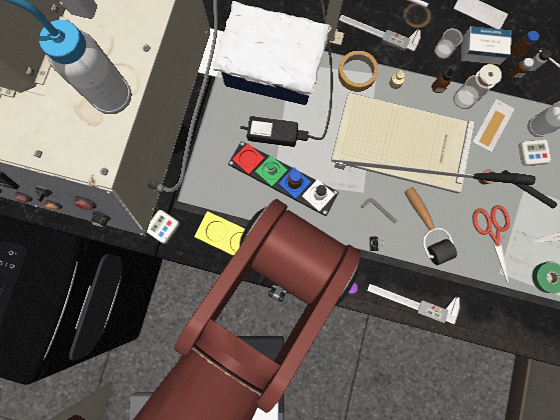

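```bash
python3 - <<'E'
from h import *
p=cv2.imread("pics/scene4.png"); cv2.imwrite("pics/s4c.png",cv2.resize(p[100:200,280:400],None,fx=6,fy=6,interpolation=cv2.INTER_CUBIC))
p=cv2.imread("pics/s3.png"); print(monitor.get_obs()["opening"])
s=imaging.get_image("scene"); X=cloud(s)
o=monitor.get_obs()["tool_pos"]
m=(np.hypot(X[...,0]-o[0],X[...,1]-o[1])<.03)&(X[...,2]>.05)
print(np.percentile(X[m][:,2],[0,1,2,5]))
q=X[m]; q=q[q[:,2]<q[:,2].min()+.012]; print(q.mean(0))
E
```

```text
0.024607449809882043
[0.13982801 0.14261569 0.14474652 0.1508052 ]
[ 0.41935054 -0.17617292  0.1462908 ]
```

View pics/s4c.png

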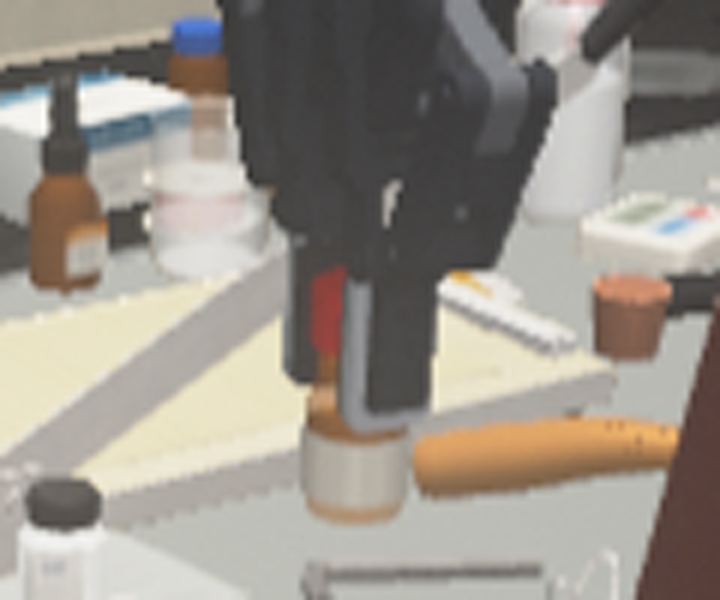

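Emit:
{"fn": "step_arm", "kwargs": {"targets": [0.0013,0,0.01,0,0.0013,0,0.03,0,0.0013,0,0.055,0,0.0013,0,0.08,0,0.0013,0,0.1,0,0.0013,0,0.112,0,0.0013,0,0.118,0,0.0013,0,0.1195,0,0.0013,0,0.1195,0,0.0013,0,0.1195,0]}}

```text
t: 7.75
tool_pos: [0.4291, -0.1851, 0.0486]
tool_rot: [-3.059, 0.714, -0.019]
contact_force: [-0.2, 0.2, 0.0]
opening: 0.0241
```

```bash
python3 - <<'E'
from h import *
go(.4265,-.1846,.0445)
E
```

```text
t 7.75 pos [ 0.4291 -0.1851  0.0486] th -0.459 open 0.0241 F [-0.2  0.2  0. ] tilt [ 0.0121 -0.0024]
  shift [-0.0026  0.0007  0.0041] roll 0.001 dist 0.005 per-row at 40mm: 0.1
```

Emit:
{"fn": "step_arm", "kwargs": {"targets": [-0.001,0.0004,0.001,0,-0.002,0.0007,0.002,0,-0.0026,0.0007,0.003,0,-0.0026,0.0007,0.004,0,-0.0026,0.0007,0.005,0,-0.0026,0.0007,0.005,0]}}

```text
t: 8.25
tool_pos: [0.4267, -0.1848, 0.0442]
tool_rot: [-3.059, 0.714, -0.02]
contact_force: [-1.8, 0.1, 3.7]
opening: 0.0246
```

```bash
python3 - <<'E'
from h import *
go(.4265,-.1846,.0445)
E
```

```text
t 8.25 pos [ 0.4267 -0.1848  0.0442] th -0.459 open 0.0246 F [-1.8  0.1  3.7] tilt [ 0.0123 -0.0026]
  shift [-0.0003 -0.     -0.0003] roll 0.001 dist 0.0 per-row at 40mm: 0.0
```

Emit:
{"fn": "step_arm", "kwargs": {"targets": [0,0,-0.0005,0,0,0,-0.0005,0,0,0,-0.0005,0,0,0,-0.0005,0,0,0,-0.001,0,0,0,-0.005,0,0,0,-0.02,0,0,0,-0.045,0,0,0,-0.075,0,0,0,-0.1,0,0,0,-0.11,0,0,0,-0.11,0], "grip": 0.042}}

```text
t: 9.25
tool_pos: [0.4271, -0.1856, 0.1577]
tool_rot: [3.057, -0.714, 0.03]
contact_force: [-0.5, 0.1, 0.1]
opening: 0.0418
```

```bash
python3 - <<'E'
from h import *
go(.64,-.1443,.15)
p=imaging.get_image("scene"); cv2.imwrite("pics/s5.png",cv2.resize(p["color"][130:310,160:420,::-1],None,fx=3,fy=3))
E
```

```text
t 9.25 pos [ 0.4271 -0.1856  0.1577] th -0.459 open 0.0418 F [-0.5  0.1  0.1] tilt [ 0.0179 -0.0061]
  shift [ 0.1724 -0.1312  0.0112] roll 0.001 dist 0.217 per-row at 40mm: 5.4
```

View pics/s5.png

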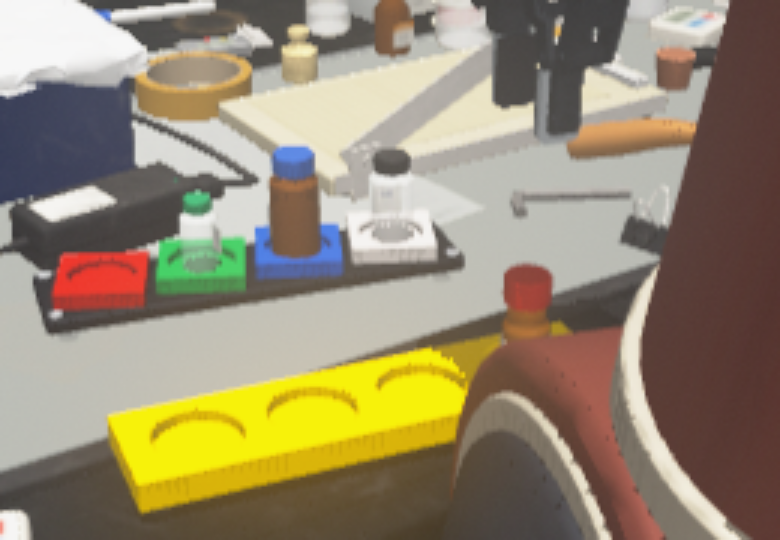

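Emit:
{"fn": "step_arm", "kwargs": {"targets": [0.01,-0.008,0,0,0.03,-0.023,0.002,0,0.055,-0.042,0.004,0,0.08,-0.061,0.006,0,0.105,-0.08,0.008,0,0.13,-0.099,0.01,0,0.15,-0.114,0.011,0,0.163,-0.124,0.011,0,0.17,-0.13,0.011,0,0.1724,-0.1312,0.015,0,0.1724,-0.1312,0.025,0,0.1724,-0.1312,0.035,0], "grip": 0.038}}

```text
t: 10.3
tool_pos: [0.6381, -0.1438, 0.1215]
tool_rot: [3.059, -0.714, 0.022]
contact_force: [0.2, -0.3, -0.9]
opening: 0.0378
```

```bash
python3 - <<'E'
from h import *
go(.64,-.1443,.036)
E
```

```text
t 10.30 pos [ 0.6381 -0.1438  0.1215] th -0.459 open 0.0378 F [ 0.2 -0.3 -0.9] tilt [ 0.0132 -0.0038]
  shift [ 0.0007 -0.0002  0.0855] roll 0.001 dist 0.086 per-row at 40mm: 2.1
```

Emit:
{"fn": "step_arm", "kwargs": {"targets": [0.0007,0,0.012,0,0.0007,0,0.03,0,0.0007,0,0.05,0,0.0007,0,0.066,0,0.0007,0,0.078,0,0.0007,0,0.085,0,0.0007,0,0.087,0,0.0007,0,0.087,0,0.0007,0,0.087,0]}}

```text
t: 11.05
tool_pos: [0.6405, -0.1447, 0.0355]
tool_rot: [3.058, -0.715, 0.024]
contact_force: [0.7, 0.7, -0.0]
opening: 0.038
```

```bash
python3 - <<'E'
from h import *
go(.64,-.1443,.036)
p=imaging.get_image("scene"); cv2.imwrite("pics/s6.png",cv2.resize(p["color"][120:250,160:320,::-1],None,fx=4.5,fy=4.5))
E
```

```text
t 11.05 pos [ 0.6405 -0.1447  0.0355] th -0.459 open 0.0380 F [ 0.7  0.7 -0. ] tilt [ 0.0146 -0.0043]
  shift [-0.0006 -0.0002 -0.0005] roll 0.001 dist 0.001 per-row at 40mm: 0.0
```

View pics/s6.png

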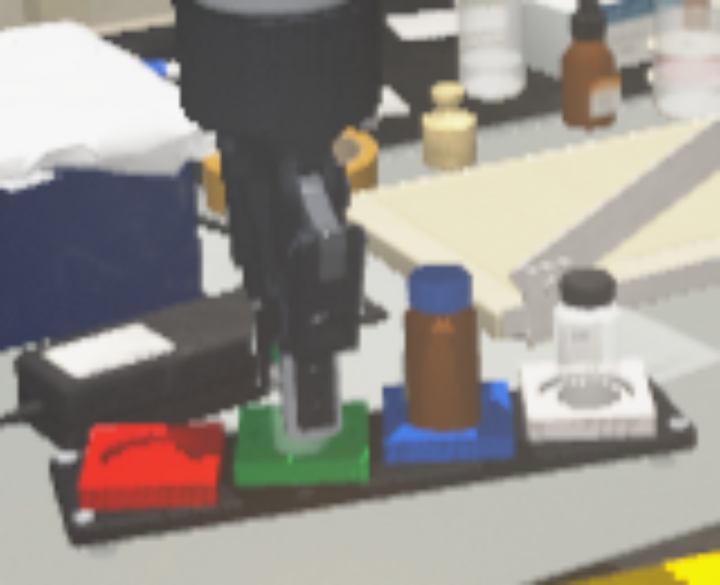

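Fingers straddle the green bottle just above its tile; closing.

Emit:
{"fn": "step_arm", "kwargs": {"targets": [0,0,-0.0005,0,0,0,-0.0005,0,0,0,-0.0005,0,0,0,-0.0005,0,0,0,-0.0005,0,0,0,-0.0005,0,0,0,-0.0005,0], "grip": 0.012, "force": 30}}

```text
t: 11.68
tool_pos: [0.6418, -0.1451, 0.0381]
tool_rot: [3.058, -0.714, 0.029]
contact_force: [-1.5, 0.5, 6.0]
opening: 0.0211
```

```bash
python3 - <<'E'
from h import *
go(.64,-.1443,.036)
E
```

```text
t 11.68 pos [ 0.6418 -0.1451  0.0381] th -0.459 open 0.0211 F [-1.5  0.5  6. ] tilt [ 0.0175 -0.0053]
  shift [-0.002   0.0001  0.0021] roll 0.001 dist 0.003 per-row at 40mm: 0.1
```

Emit:
{"fn": "step_arm", "kwargs": {"targets": [0,0,-0.006,0,0,0,-0.015,0,0,0,-0.03,0,0,0,-0.055,0,0,0,-0.08,0,0,0,-0.1,0,0,0,-0.11,0,0,0,-0.11,0]}}

```text
t: 12.35
tool_pos: [0.6419, -0.1452, 0.1529]
tool_rot: [3.057, -0.714, 0.04]
contact_force: [0.1, 0.6, -0.4]
opening: 0.0211
```

```bash
python3 - <<'E'
from h import *
go(.452,-.130,.12)
E
```

```text
t 12.35 pos [ 0.6419 -0.1452  0.1529] th -0.459 open 0.0211 F [ 0.1  0.6 -0.4] tilt [ 0.0243 -0.0077]
  shift [-0.1777  0.0706  0.0281] roll 0.001 dist 0.193 per-row at 40mm: 4.8
```

Emit:
{"fn": "step_arm", "kwargs": {"targets": [-0.01,0.004,0,0,-0.03,0.012,0,0,-0.055,0.022,0,0,-0.08,0.032,0,0,-0.105,0.042,0.003,0,-0.13,0.052,0.006,0,-0.152,0.06,0.01,0,-0.167,0.066,0.016,0,-0.175,0.0695,0.022,0,-0.1777,0.0706,0.028,0,-0.1777,0.0706,0.03,0,-0.1777,0.0706,0.03,0]}}

```text
t: 13.35
tool_pos: [0.4521, -0.1299, 0.1171]
tool_rot: [3.058, -0.714, 0.038]
contact_force: [-0.9, 0.8, 0.3]
opening: 0.0207
```

```bash
python3 - <<'E'
from h import *
go(.452,-.130,.0335)
p=imaging.get_image("scene"); cv2.imwrite("pics/s7.png",cv2.resize(p["color"][120:310,200:420,::-1],None,fx=3.5,fy=3.1))
E
```

```text
t 13.35 pos [ 0.4521 -0.1299  0.1171] th -0.459 open 0.0207 F [-0.9  0.8  0.3] tilt [ 0.0232 -0.0069]
  shift [-0.002   0.0004  0.0836] roll 0.001 dist 0.084 per-row at 40mm: 2.1
```

View pics/s7.png

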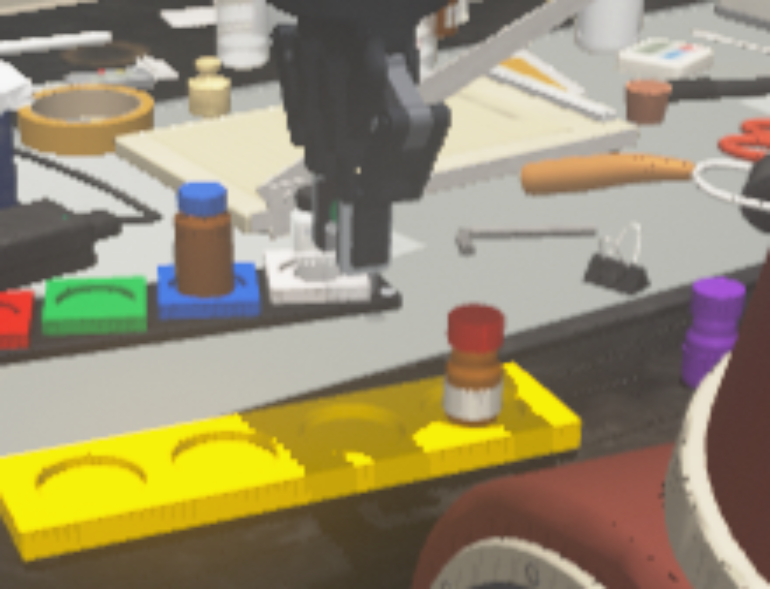

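Emit:
{"fn": "step_arm", "kwargs": {"targets": [-0.001,0,0.01,0,-0.002,0,0.028,0,-0.002,0,0.046,0,-0.002,0,0.062,0,-0.002,0,0.074,0,-0.002,0,0.081,0,-0.002,0,0.084,0,-0.002,0,0.0845,0,-0.002,0,0.085,0,-0.002,0,0.0855,0,-0.002,0,0.086,0]}}

```text
t: 14.32
tool_pos: [0.4536, -0.1302, 0.0326]
tool_rot: [3.057, -0.714, 0.042]
contact_force: [-0.2, -0.2, -1.7]
opening: 0.0207
```

```bash
python3 - <<'E'
from h import *
go(.452,-.130,.0321)
E
```

```text
t 14.32 pos [ 0.4536 -0.1302  0.0326] th -0.459 open 0.0207 F [-0.2 -0.2 -1.7] tilt [ 0.0256 -0.0081]
  shift [-0.0015  0.0005  0.0005] roll 0.001 dist 0.002 per-row at 40mm: 0.0
```

Emit:
{"fn": "step_arm", "kwargs": {"targets": [-0.0008,0,0.0005,0,-0.0015,0,0.001,0,-0.0015,0,0.0015,0,-0.0015,0,0.0015,0]}}

```text
t: 14.65
tool_pos: [0.4528, -0.1298, 0.0321]
tool_rot: [3.057, -0.714, 0.044]
contact_force: [-1.2, 0.6, 4.4]
opening: 0.021
```

```bash
python3 - <<'E'
from h import *
go(.452,-.130,.0321)
E
```

```text
t 14.65 pos [ 0.4528 -0.1298  0.0321] th -0.459 open 0.0210 F [-1.2  0.6  4.4] tilt [ 0.0266 -0.0086]
  shift [-0.0006  0.0006  0.    ] roll 0.001 dist 0.001 per-row at 40mm: 0.0
```

Emit:
{"fn": "step_arm", "kwargs": {"targets": [0,0,-0.0005,0,0,0,-0.0005,0,0,0,-0.0005,0,0,0,-0.0005,0,0,0,-0.001,0,0,0,-0.005,0,0,0,-0.02,0,0,0,-0.045,0,0,0,-0.075,0,0,0,-0.1,0,0,0,-0.112,0,0,0,-0.115,0], "grip": 0.044}}

```text
t: 15.65
tool_pos: [0.4514, -0.1295, 0.1504]
tool_rot: [3.055, -0.713, 0.053]
contact_force: [-0.8, 0.4, 0.4]
opening: 0.0439
```

```bash
python3 - <<'E'
from h import *
go(.612,-.1955,.15)
for n in ("scene","top"):
    p=imaging.get_image(n); save(p,n+"8.png")
    X=cloud(p)
    for k,c,z in (("blue",(.612,-.1955),.0875),("black",(.583,-.2505),.0775)):
        m=(np.hypot(X[...,0]-c[0],X[...,1]-c[1])<.028)&(X[...,2]>.034)&(X[...,2]<z+.006)
        e,r=cv2.minEnclosingCircle(X[m][:,:2].astype(np.float32)); print(n,k,m.sum(),e,r)
p=cv2.imread("pics/scene8.png"); cv2.imwrite("pics/s8.png",cv2.resize(p[150:310,170:390],None,fx=3.5,fy=3.5))
E
```

```text
t 15.65 pos [ 0.4514 -0.1295  0.1504] th -0.459 open 0.0439 F [-0.8  0.4  0.4] tilt [ 0.0319 -0.0111]
  shift [ 0.1731 -0.0119  0.0062] roll 0.001 dist 0.174 per-row at 40mm: 4.3
scene blue 504 (0.6101660132408142, -0.1951102763414383) 0.01581675186753273
scene black 356 (0.581637442111969, -0.24900519847869873) 0.014046071097254753
top blue 206 (0.613479495048523, -0.19542919099330902) 0.01613968051970005
top black 155 (0.5839537978172302, -0.25136202573776245) 0.01342785358428955
```

View pics/s8.png

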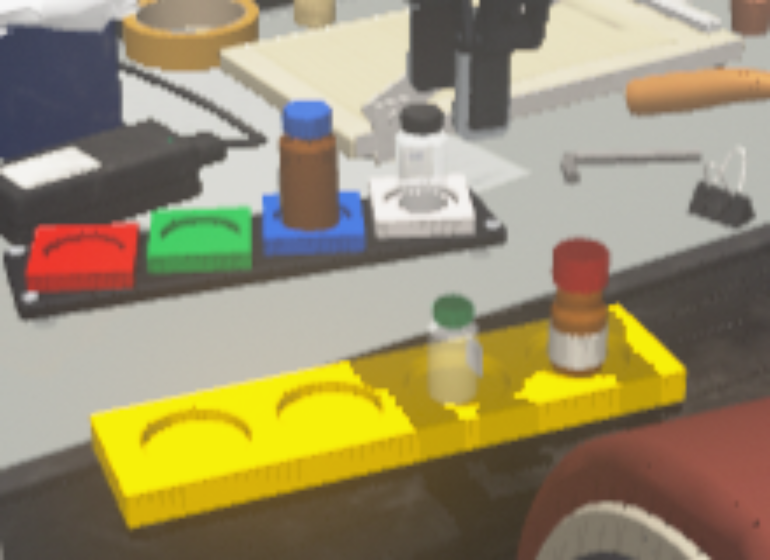

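Emit:
{"fn": "step_arm", "kwargs": {"targets": [0.01,-0.001,0,0,0.03,-0.002,0,0,0.055,-0.004,0,0,0.08,-0.006,0.001,0,0.105,-0.008,0.002,0,0.13,-0.009,0.003,0,0.15,-0.0105,0.004,0,0.163,-0.0115,0.005,0,0.17,-0.0119,0.006,0,0.1731,-0.0119,0.008,0,0.1731,-0.0119,0.014,0,0.1731,-0.0119,0.022,0]}}

```text
t: 16.75
tool_pos: [0.6103, -0.1947, 0.1291]
tool_rot: [3.057, -0.714, 0.044]
contact_force: [0.2, 0.1, -0.4]
opening: 0.0441
```

```bash
python3 - <<'E'
from h import *
go(.612,-.1953,.0455)
E
```

```text
t 16.75 pos [ 0.6103 -0.1947  0.1291] th -0.459 open 0.0441 F [ 0.2  0.1 -0.4] tilt [ 0.0265 -0.0086]
  shift [-0.0005  0.0001  0.0837] roll 0.001 dist 0.084 per-row at 40mm: 2.1
```

Emit:
{"fn": "step_arm", "kwargs": {"targets": [0,0,0.01,0,-0.0005,0,0.03,0,-0.0005,0,0.05,0,-0.0005,0,0.066,0,-0.0005,0,0.077,0,-0.0005,0,0.083,0,-0.0005,0,0.0845,0,-0.0005,0,0.0845,0,-0.0005,0,0.0845,0]}}

```text
t: 17.5
tool_pos: [0.6128, -0.1955, 0.0458]
tool_rot: [3.056, -0.713, 0.046]
contact_force: [0.9, 0.1, 1.0]
opening: 0.044
```

```bash
python3 - <<'E'
from h import *
go(.612,-.1953,.0455)
p=imaging.get_image("scene"); cv2.imwrite("pics/s9.png",cv2.resize(p["color"][120:250,180:340,::-1],None,fx=4.5,fy=4.5))
E
```

```text
t 17.50 pos [ 0.6128 -0.1955  0.0458] th -0.459 open 0.0440 F [0.9 0.1 1. ] tilt [ 0.0282 -0.0093]
  shift [-0.0008  0.0002  0.0002] roll 0.001 dist 0.001 per-row at 40mm: 0.0
```

View pics/s9.png

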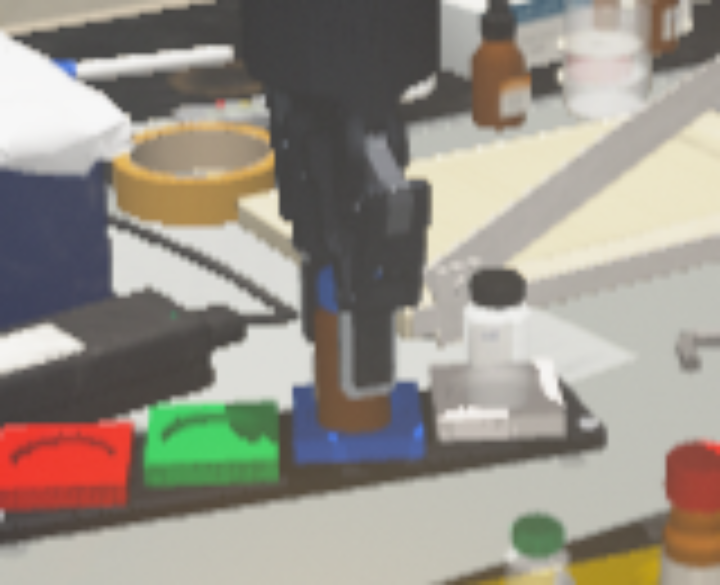

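Jaws straddle the blue-capped bottle's body; closing.

Emit:
{"fn": "step_arm", "kwargs": {"targets": [0,0,-0.001,0,0,0,-0.001,0,0,0,-0.001,0,0,0,-0.001,0,0,0,-0.001,0,0,0,-0.001,0,0,0,-0.001,0], "grip": 0.02, "force": 30}}

```text
t: 18.13
tool_pos: [0.6139, -0.196, 0.0486]
tool_rot: [3.056, -0.713, 0.051]
contact_force: [-1.1, -0.0, 6.5]
opening: 0.0292
```

```bash
python3 - <<'E'
from h import *
go(.612,-.1953,.16)
E
```

```text
t 18.13 pos [ 0.6139 -0.196   0.0486] th -0.459 open 0.0292 F [-1.1 -0.   6.5] tilt [ 0.0307 -0.0104]
  shift [ 0.0016 -0.0003 -0.1114] roll 0.001 dist 0.111 per-row at 40mm: 2.8
```

Emit:
{"fn": "step_arm", "kwargs": {"targets": [0,0,-0.006,0,0,0,-0.015,0,0,0,-0.03,0,0,0,-0.055,0,-0.005,-0.001,-0.08,0,-0.02,-0.005,-0.1,0,-0.045,-0.012,-0.11,0,-0.07,-0.019,-0.112,0,-0.095,-0.0255,-0.11,0,-0.115,-0.031,-0.105,0,-0.13,-0.035,-0.098,0,-0.14,-0.0375,-0.09,0]}}

```text
t: 19.13
tool_pos: [0.5016, -0.0986, 0.1356]
tool_rot: [3.056, -0.712, 0.054]
contact_force: [-0.3, 0.0, -0.4]
opening: 0.029
```

```bash
python3 - <<'E'
from h import *
go(.4775,-.0758,.11)
p=imaging.get_image("scene"); cv2.imwrite("pics/s10.png",cv2.resize(p["color"][100:310,170:390,::-1],None,fx=3.4,fy=2.8))
E
```

```text
t 19.13 pos [ 0.5016 -0.0986  0.1356] th -0.458 open 0.0290 F [-0.3  0.  -0.4] tilt [ 0.0326 -0.0109]
  shift [-0.0325 -0.0097  0.0245] roll 0.002 dist 0.042 per-row at 40mm: 1.0
```

View pics/s10.png

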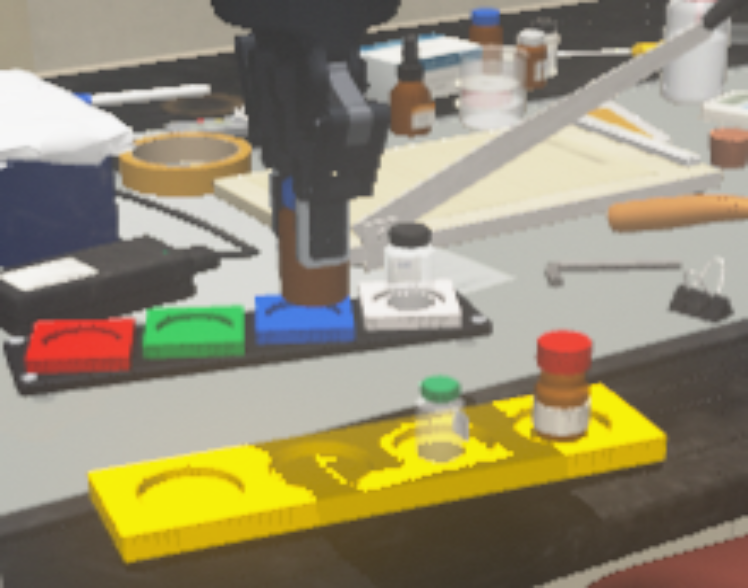

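Emit:
{"fn": "step_arm", "kwargs": {"targets": [-0.012,-0.0035,0.005,0,-0.025,-0.0075,0.01,0,-0.032,-0.0097,0.014,0,-0.033,-0.0097,0.02,0,-0.0335,-0.0097,0.032,0,-0.034,-0.0097,0.046,0,-0.0343,-0.0097,0.06,0,-0.0345,-0.0097,0.072,0,-0.0348,-0.0097,0.08,0]}}

```text
t: 19.93
tool_pos: [0.4745, -0.0743, 0.0503]
tool_rot: [3.057, -0.713, 0.043]
contact_force: [-0.5, -0.4, -0.6]
opening: 0.0297
```

```bash
python3 - <<'E'
from h import *
go(.4775,-.0758,.0426)
E
```

```text
t 19.93 pos [ 0.4745 -0.0743  0.0503] th -0.458 open 0.0297 F [-0.5 -0.4 -0.6] tilt [ 0.0263 -0.0085]
  shift [0.0032 0.0001 0.0077] roll 0.002 dist 0.008 per-row at 40mm: 0.2
```

Emit:
{"fn": "step_arm", "kwargs": {"targets": [0.0015,0,0.002,0,0.0025,0,0.004,0,0.003,0,0.006,0,0.003,0,0.007,0,0.003,0,0.0077,0,0.003,0,0.0085,0,0.003,0,0.0085,0]}}

```text
t: 20.52
tool_pos: [0.478, -0.0758, 0.0426]
tool_rot: [3.057, -0.712, 0.045]
contact_force: [-0.1, 0.8, 2.3]
opening: 0.0292
```

```bash
python3 - <<'E'
from h import *
go(.4775,-.0758,.0426)
E
```

```text
t 20.52 pos [ 0.478  -0.0758  0.0426] th -0.458 open 0.0292 F [-0.1  0.8  2.3] tilt [ 0.0275 -0.0089]
  shift [-0.0004  0.0002  0.    ] roll 0.002 dist 0.0 per-row at 40mm: 0.0
```

Emit:
{"fn": "step_arm", "kwargs": {"targets": [0,0,-0.0005,0,0,0,-0.0005,0,0,0,-0.0005,0,0,0,-0.0005,0,0,0,-0.001,0,0,0,-0.005,0,0,0,-0.02,0,0,0,-0.045,0,0,0,-0.075,0,0,0,-0.1,0,0,0,-0.115,0,0,0,-0.11,0], "grip": 0.044}}

```text
t: 21.52
tool_pos: [0.4783, -0.0758, 0.1588]
tool_rot: [3.056, -0.712, 0.062]
contact_force: [0.6, 0.3, 1.4]
opening: 0.044
```

```bash
python3 - <<'E'
from h import *
go(.583,-.2503,.15)
p=imaging.get_image("scene"); cv2.imwrite("pics/s11.png",cv2.resize(p["color"][100:310,170:390,::-1],None,fx=3.4,fy=2.8))
E
```

```text
t 21.52 pos [ 0.4783 -0.0758  0.1588] th -0.458 open 0.0440 F [0.6 0.3 1.4] tilt [ 0.0378 -0.0122]
  shift [0.1706 0.1103 0.0149] roll 0.002 dist 0.204 per-row at 40mm: 5.1
```

View pics/s11.png

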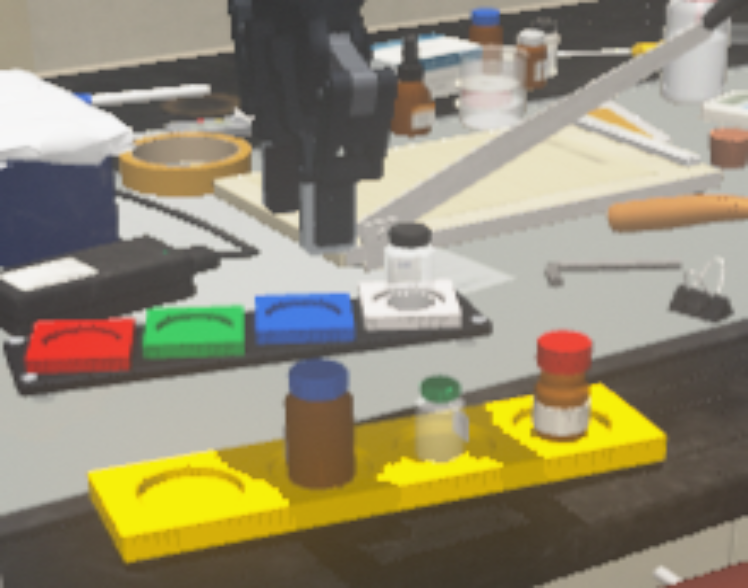

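Emit:
{"fn": "step_arm", "kwargs": {"targets": [0.008,0.005,0,0,0.025,0.016,0.001,0,0.048,0.031,0.002,0,0.072,0.0465,0.004,0,0.097,0.0627,0.006,0,0.12,0.0776,0.009,0,0.142,0.0918,0.012,0,0.158,0.102,0.014,0,0.167,0.108,0.016,0,0.1706,0.1103,0.02,0,0.1706,0.1103,0.028,0,0.1706,0.1103,0.038,0], "grip": 0.041}}

```text
t: 22.57
tool_pos: [0.5815, -0.2495, 0.121]
tool_rot: [3.057, -0.712, 0.052]
contact_force: [-0.2, -0.1, -0.1]
opening: 0.0408
```

```bash
python3 - <<'E'
from h import *
go(.583,-.2503,.0405)
E
```

```text
t 22.57 pos [ 0.5815 -0.2495  0.121 ] th -0.458 open 0.0408 F [-0.2 -0.1 -0.1] tilt [ 0.0318 -0.01  ]
  shift [-0.0009  0.0004  0.0805] roll 0.002 dist 0.08 per-row at 40mm: 2.0
```

Emit:
{"fn": "step_arm", "kwargs": {"targets": [0,0,0.01,0,-0.0009,0.0004,0.028,0,-0.0009,0.0004,0.048,0,-0.0009,0.0004,0.063,0,-0.0009,0.0004,0.074,0,-0.0009,0.0004,0.08,0,-0.0009,0.0004,0.0812,0,-0.0009,0.0004,0.0812,0,-0.0009,0.0004,0.0812,0]}}

```text
t: 23.32
tool_pos: [0.5838, -0.2506, 0.0409]
tool_rot: [3.056, -0.712, 0.055]
contact_force: [0.9, -0.1, -0.1]
opening: 0.0411
```

```bash
python3 - <<'E'
from h import *
go(.583,-.2503,.0405)
p=imaging.get_image("scene"); cv2.imwrite("pics/s12.png",cv2.resize(p["color"][120:250,220:380,::-1],None,fx=4.5,fy=4.5))
E
```

```text
t 23.32 pos [ 0.5838 -0.2506  0.0409] th -0.458 open 0.0411 F [ 0.9 -0.1 -0.1] tilt [ 0.0334 -0.0109]
  shift [-0.0009  0.0001  0.0004] roll 0.002 dist 0.001 per-row at 40mm: 0.0
```

View pics/s12.png

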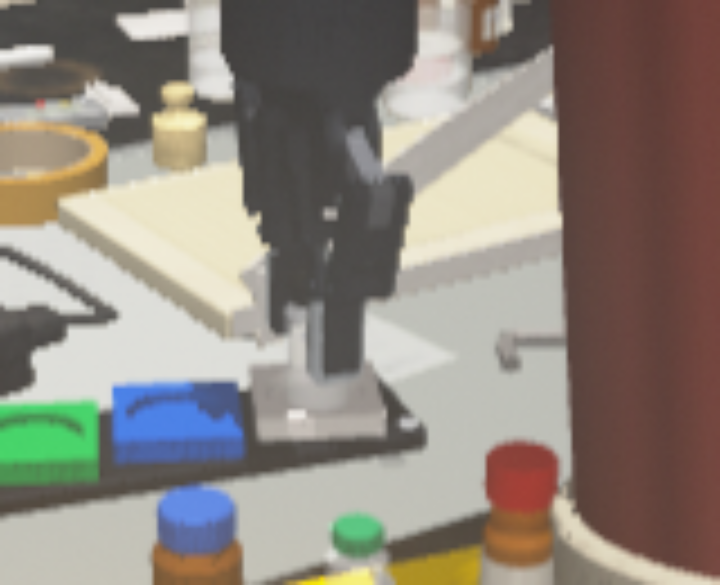

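Jaws straddle the black-capped bottle above the white tile; closing.

Emit:
{"fn": "step_arm", "kwargs": {"targets": [-0.0005,0,-0.001,0,-0.0005,0,-0.001,0,-0.0005,0,-0.001,0,-0.0005,0,-0.001,0,-0.0005,0,-0.001,0,-0.0005,0,-0.001,0,-0.0005,0,-0.001,0], "grip": 0.017, "force": 30}}

```text
t: 23.95
tool_pos: [0.5843, -0.251, 0.0436]
tool_rot: [3.055, -0.712, 0.059]
contact_force: [0.0, -0.0, 5.1]
opening: 0.026
```

```bash
python3 - <<'E'
from h import *
go(.5035,-.0212,.16)
E
```

```text
t 23.95 pos [ 0.5843 -0.251   0.0436] th -0.458 open 0.0260 F [ 0.  -0.   5.1] tilt [ 0.0357 -0.0123]
  shift [-0.1696 -0.1711 -0.122 ] roll 0.002 dist 0.27 per-row at 40mm: 6.8
```

Emit:
{"fn": "step_arm", "kwargs": {"targets": [0,0,-0.006,0,0,0,-0.015,0,0,0,-0.03,0,0,0,-0.055,0,0,0,-0.08,0,-0.006,-0.006,-0.1,0,-0.02,-0.02,-0.112,0,-0.037,-0.037,-0.118,0,-0.054,-0.054,-0.12,0,-0.071,-0.071,-0.12,0,-0.085,-0.085,-0.118,0,-0.093,-0.093,-0.112,0]}}

```text
t: 24.95
tool_pos: [0.5382, -0.1237, 0.1545]
tool_rot: [3.056, -0.71, 0.064]
contact_force: [-1.0, 0.2, 0.7]
opening: 0.0264
```

```bash
python3 - <<'E'
from h import *
go(.5035,-.0212,.13)
X=cloud(imaging.get_image("top")).reshape(-1,3); Y=cloud(imaging.get_image("scene")).reshape(-1,3); X=np.r_[X,Y]
for z0,z1 in ((.03,.1),(.1,.2),(.2,.3)):
    m=(X[:,2]>z0)&(X[:,2]<z1)&(X[:,1]>.0)&(X[:,1]<.3)&(X[:,0]>.35)&(X[:,0]<.75); q=X[m]
    d=np.hypot(q[:,0]-.5035,q[:,1]+.0212); i=np.argsort(d)[:200:40]; print(z0,np.round(q[i],3),np.round(d[i],3))
E
```

```text
t 24.95 pos [ 0.5382 -0.1237  0.1545] th -0.457 open 0.0264 F [-1.   0.2  0.7] tilt [ 0.0386 -0.0129]
  shift [-0.0772 -0.0766  0.0218] roll 0.003 dist 0.111 per-row at 40mm: 2.8
0.03 [[0.586 0.064 0.06 ]
 [0.586 0.071 0.068]
 [0.584 0.081 0.065]
 [0.588 0.084 0.069]
 [0.594 0.089 0.074]] [0.119 0.124 0.13  0.135 0.142]
0.1 [[0.581 0.09  0.108]
 [0.592 0.093 0.11 ]
 [0.554 0.114 0.168]
 [0.527 0.122 0.181]
 [0.535 0.121 0.148]] [0.135 0.144 0.145 0.145 0.145]
0.2 [[0.545 0.112 0.265]
 [0.55  0.112 0.267]
 [0.561 0.109 0.266]
 [0.564 0.108 0.27 ]
 [0.537 0.119 0.222]] [0.139 0.141 0.142 0.143 0.144]
```

Emit:
{"fn": "step_arm", "kwargs": {"targets": [-0.012,-0.012,0.002,0,-0.03,-0.03,0.005,0,-0.05,-0.05,0.008,0,-0.065,-0.065,0.012,0,-0.074,-0.074,0.017,0,-0.0772,-0.0766,0.022,0,-0.0776,-0.0766,0.032,0,-0.0782,-0.0766,0.046,0,-0.0788,-0.0766,0.06,0,-0.0794,-0.0766,0.074,0,-0.08,-0.0766,0.086,0,-0.0803,-0.0766,0.096,0]}}

```text
t: 26.05
tool_pos: [0.5018, -0.0217, 0.0517]
tool_rot: [3.055, -0.71, 0.055]
contact_force: [0.1, 0.0, -0.9]
opening: 0.026
```

```bash
python3 - <<'E'
from h import *
go(.5035,-.0212,.0376)
p=imaging.get_image("scene"); cv2.imwrite("pics/s13.png",cv2.resize(p["color"][100:310,170:390,::-1],None,fx=3.4,fy=2.8))
E
```

```text
t 26.05 pos [ 0.5018 -0.0217  0.0517] th -0.457 open 0.0260 F [ 0.1  0.  -0.9] tilt [ 0.0331 -0.012 ]
  shift [ 0.0008 -0.0011  0.0142] roll 0.003 dist 0.014 per-row at 40mm: 0.4
```

View pics/s13.png

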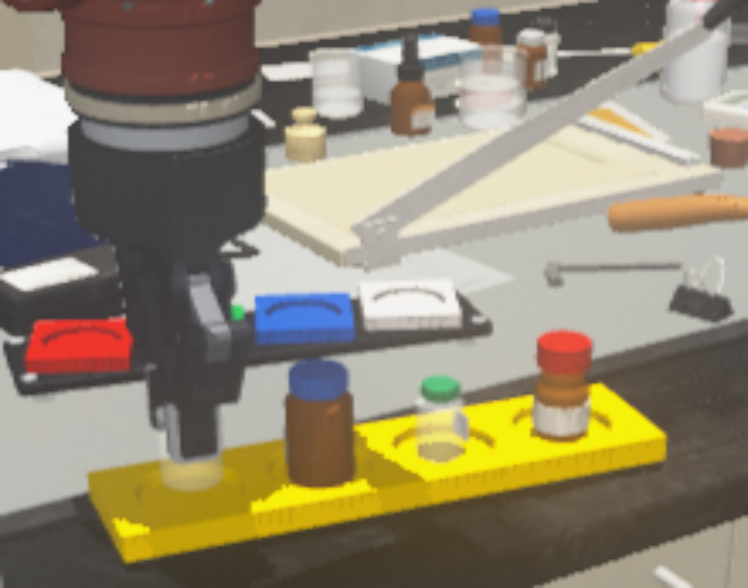

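Emit:
{"fn": "step_arm", "kwargs": {"targets": [0.0005,-0.0005,0.003,0,0.0008,-0.0011,0.007,0,0.0008,-0.0011,0.01,0,0.0008,-0.0011,0.0125,0,0.0008,-0.0011,0.0135,0,0.0008,-0.0011,0.0142,0,0.0008,-0.0011,0.0148,0,0.0008,-0.0011,0.0152,0]}}

```text
t: 26.77
tool_pos: [0.5028, -0.0209, 0.0374]
tool_rot: [3.055, -0.709, 0.049]
contact_force: [-7.5, 0.5, 17.1]
opening: 0.0261
```

```bash
python3 - <<'E'
from h import *
go(.5035,-.0212,.0376)
E
```

```text
t 26.77 pos [ 0.5028 -0.0209  0.0374] th -0.456 open 0.0261 F [-7.5  0.5 17.1] tilt [ 0.0296 -0.0115]
  shift [ 0.0008 -0.0001 -0.0002] roll 0.004 dist 0.001 per-row at 40mm: 0.0
```

Emit:
{"fn": "step_arm", "kwargs": {"targets": [0,0,-0.0005,0,0,0,-0.001,0,0,0,-0.001,0]}}

```text
t: 27.02
tool_pos: [0.5033, -0.0209, 0.0389]
tool_rot: [3.056, -0.709, 0.052]
contact_force: [0.2, -0.5, -0.1]
opening: 0.0261
```

Emit:
{"fn": "step_arm", "kwargs": {"targets": [0,0,0,0,0,0,0,0,0,0,0,0,0,0,-0.0005,0,0,0,-0.001,0,0,0,-0.005,0,0,0,-0.02,0,0,0,-0.045,0,0,0,-0.075,0,0,0,-0.1,0,0,0,-0.12,0,0,0,-0.13,0], "grip": 0.042}}

```text
t: 28.02
tool_pos: [0.5008, -0.0197, 0.1728]
tool_rot: [3.056, -0.709, 0.061]
contact_force: [0.8, 0.4, 0.1]
opening: 0.0422
```

```bash
python3 - <<'E'
from h import *
go(.40,.15,.25)
p=imaging.get_image("scene"); save(p,"scene14.png"); cv2.imwrite("pics/s14.png",cv2.resize(p["color"][130:310,170:390,::-1],None,fx=3.5,fy=3.3))
E
```

```text
t 28.02 pos [ 0.5008 -0.0197  0.1728] th -0.456 open 0.0422 F [0.8 0.4 0.1] tilt [ 0.0366 -0.0128]
  shift [-0.1622 -0.1083 -0.0831] roll 0.004 dist 0.212 per-row at 40mm: 5.3
```

View pics/s14.png

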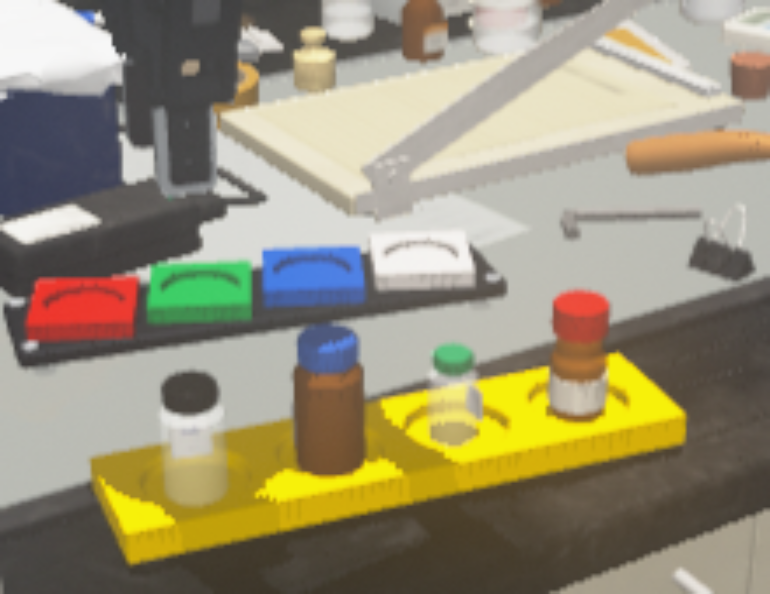

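Emit:
{"fn": "step_arm", "kwargs": {"targets": [-0.01,-0.006,-0.03,0,-0.03,-0.02,-0.055,0,-0.055,-0.037,-0.075,0,-0.08,-0.054,-0.083,0,-0.105,-0.07,-0.083,0,-0.13,-0.087,-0.083,0,-0.152,-0.101,-0.083,0,-0.165,-0.12,-0.083,0,-0.17,-0.15,-0.083,0,-0.17,-0.18,-0.083,0,-0.17,-0.2,-0.083,0,-0.17,-0.2,-0.083,0]}}

```text
t: 29.07
tool_pos: [0.4338, 0.238, 0.2489]
tool_rot: [3.056, -0.704, 0.059]
contact_force: [0.2, -0.1, 0.6]
opening: 0.0417
```

```bash
python3 - <<'E'
from h import *
np.set_printoptions(precision=4,suppress=True)
go(.40,.15,.25)
W={"black":((.5035,-.0212),.0715),"blue":((.4775,-.0758),.0815),"green":((.452,-.130),.0615),"red":((.4265,-.1846),.0755)}
for n in ("top","scene"):
    p=imaging.get_image(n); save(p,n+"15.png"); X=cloud(p)
    for k,(c,zt) in W.items():
        b=X[(np.hypot(X[...,0]-c[0],X[...,1]-c[1])<.026)&(X[...,2]>.028)&(X[...,2]<.1)]
        if len(b)<10: print(n,k,"hidden"); continue
        hi=b[b[:,2]>zt-.010]; lo=b[b[:,2]<zt-.02]
        print(n,k,len(b),"ztop",np.percentile(b[:,2],95),"exp",zt,"circ all",np.array(cv2.minEnclosingCircle(b[:,:2].astype(np.float32))[0]),"cap mean",hi.mean(0)[:2],"low mean",lo.mean(0)[:2])
    if n=="top": cv2.imwrite("pics/t15.png",cv2.resize(p["color"][130:300,190:370,::-1],None,fx=4,fy=3.5,interpolation=cv2.INTER_CUBIC))
    else: cv2.imwrite("pics/s15.png",cv2.resize(p["color"][170:310,180:380,::-1],None,fx=4,fy=4,interpolation=cv2.INTER_CUBIC))
E
```

```text
t 29.07 pos [0.4338 0.238  0.2489] th -0.453 open 0.0417 F [ 0.2 -0.1  0.6] tilt [ 0.0355 -0.013 ]
  shift [ 0.0081  0.0939 -0.0012] roll 0.007 dist 0.094 per-row at 40mm: 2.4
top black 160 ztop 0.07401183769338103 exp 0.0715 circ all [ 0.4994 -0.0271] cap mean [ 0.5029 -0.0224] low mean [ 0.4974 -0.0313]
top blue 181 ztop 0.0840723889423216 exp 0.0815 circ all [ 0.4795 -0.077 ] cap mean [ 0.4778 -0.0774] low mean [ 0.4706 -0.085 ]
top green 88 ztop 0.06339042444544554 exp 0.0615 circ all [ 0.4596 -0.1322] cap mean [ 0.4542 -0.1298] low mean [ 0.4521 -0.1341]
top red 127 ztop 0.0779357480837616 exp 0.0755 circ all [ 0.4273 -0.1838] cap mean [ 0.4271 -0.1844] low mean [ 0.4227 -0.176 ]
scene black 573 ztop 0.07210782620034321 exp 0.0715 circ all [ 0.5006 -0.0215] cap mean [ 0.4991 -0.0195] low mean [ 0.4946 -0.0159]
scene blue 736 ztop 0.08225475154073066 exp 0.0815 circ all [ 0.476  -0.0758] cap mean [ 0.4731 -0.0738] low mean [ 0.469 -0.069]
scene green 325 ztop 0.06164510273575608 exp 0.0615 circ all [ 0.4506 -0.1289] cap mean [ 0.4504 -0.127 ] low mean [ 0.4475 -0.1243]
scene red 513 ztop 0.07601907429712547 exp 0.0755 circ all [ 0.4249 -0.1831] cap mean [ 0.4231 -0.1809] low mean [ 0.4206 -0.1779]
```

View pics/t15.png

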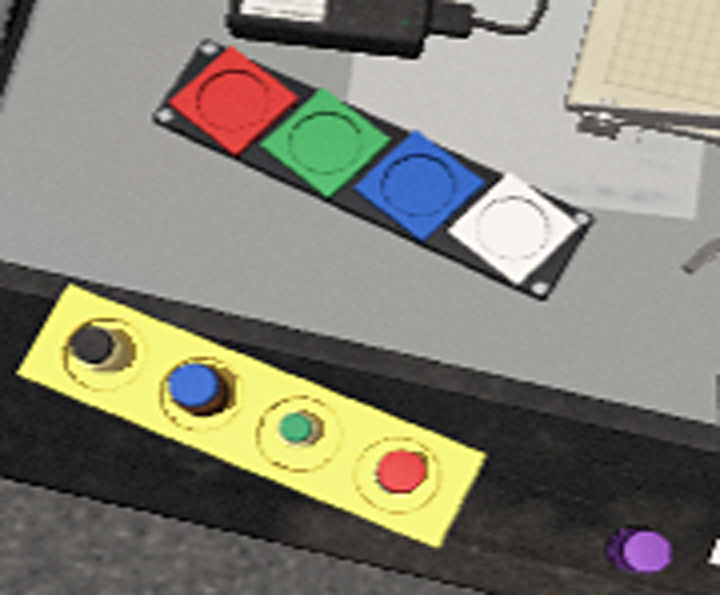

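View pics/s15.png

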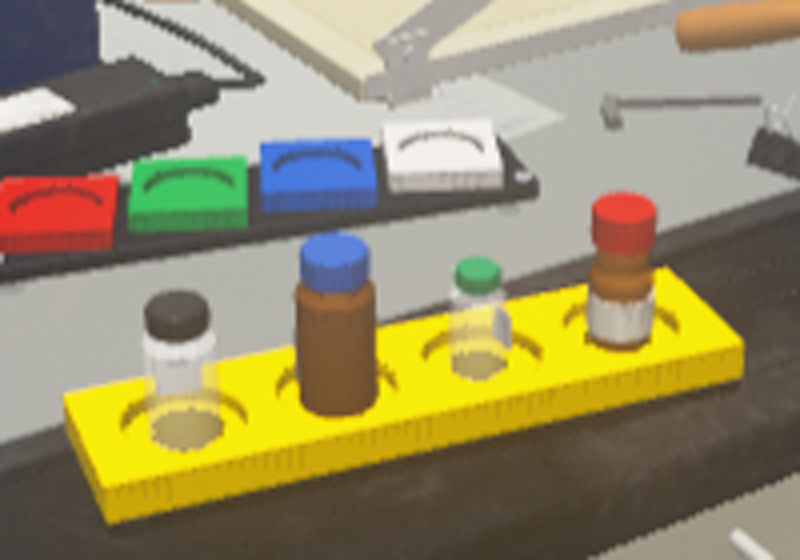

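```bash
python3 -c "
from h import *
o=monitor.get_obs(); print(o['t'],o['contact_force'],o['dq'])
print(ticket.finish_job())"
```

```text
29.1667 [0.07428205 0.37264658 0.24878847] [-0.02204704 -0.02828601  0.01322729  0.00032149  0.00261487  0.00055629]
the job is handed in; nothing more can be done
None
```

All four bottles are in the yellow rack in reverse order, and I handed the job in at 29.2 s of the 96 s allowed. From left to right the wells now hold black, blue, green and red caps. The bottles stood red, green, blue, black on the tiles at the start.

**Last checks:** Both cameras show all four bottles upright in their own wells. In the scene camera their tops read within 1 mm of the height expected for a bottle standing on a well floor. The top camera read 2–3 mm high, the same offset it showed at the start. The gripper is open and well clear of everything, the contact force is near zero, and I left the purple look-alike alone.

**What did not go as planned:**
- **Red grip:** I gripped the red bottle higher than advised, on its cap, to keep a finger clear of the black adapter behind the rack. It carried and released cleanly.
- **Tool tilt:** The tool leaned by up to about 2° over the series of moves, so the bottles were carried with that slight lean and straightened on release.
- **Last placing:** The black-capped bottle pressed the well floor with about 17 N for a moment; I eased off before opening the fingers.

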